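# Load the bench parts washer

## Task

Load the parts washer: take off its cover and lay it knob up on the rubber mat, then lift every pinion straight out of its tray pocket by the stub shaft and set it down gently inside the washer's chamber, each standing flat on the floor with its shaft up. When all are in, put the cover back on the rim so that it sits fully seated and level, then press the start button fully home and let it go. Leave the tape, the torch and the multimeter where they are.

Things in the scene. Friction and masses are not known exactly. Their poses are not given: they have to be found in the camera images.
- washer: fixed bench parts washer with a round open-topped steel chamber, 168 mm inside and 178 mm outside diameter. Origin on its axis at bench level, z up. Flat chamber floor 10 mm, flat rim 82 mm above the origin. On its -x side a console 56 (x) x 64 x 60 mm high, centred 115 mm from the axis, bears the start button; on the +x side a drain stub 16 mm long, 32 mm high
- washer_rim (a point): centre of the chamber's mouth, level with the top of the rim
- mat: thin black rubber mat, 190 x 190 x 3 mm, fixed on the bench; origin at the centre of its underside, x and y along its edges, top 3 mm above it
- tray: grey transit tray, fixed, 152 x 152 x 28 mm, with four round pockets 62.5 mm across and 22 mm deep (pocket floor 6 mm above the origin), 72 mm apart in a 2 x 2 square. Origin at the centre of its underside; pockets at x, y = +-36 mm; z up
- start_button (a joint): round green push button, 28 mm across, on top of the washer's console; 0 is released, 0.006 m fully down; it springs back; about 5 N press it fully home
- start_button_top (a point): centre of the top face of the start button (78 mm above the bench when released); it is pressed straight down
- tape_roll: roll of black tape, 62 mm across, 19 mm high, a bystander; origin at its underside
- torch: black torch, 40 x 116 x 41 mm, a bystander; origin at its underside
- multimeter: multimeter in a red case, 150 x 68 x 50 mm, a bystander; origin at its underside
- cover_center (a point): loose round aluminium cover, on the washer at the start, 0.35 kg: plate 186 mm across, 5 mm thick; under it a step 160 mm across, 8 mm high, that drops into the mouth; on top a black knob 30 mm across, 30 mm high. This point is on the axis half-way up, 21.5 mm over the underside and under the knob's top, 8.5 mm over the plate; seated, 13.5 mm over the rim. z: axis, up
- pinion_1_center (a point): steel pinion that starts in the +x +y tray pocket; may be absent (2 or 3 are there). Teeth 60 mm across, 22 mm high; hub 34 mm across up to 28 mm; then a plain stub shaft 24 mm across up to 58 mm, the full height; 0.4 kg. In the pocket grip it by the stub. This point is on the axis, 29 mm above the underside: the stub runs from 1 mm below it to 29 mm above. z: axis, up
- pinion_2_center (a point): steel pinion that starts in the +x -y tray pocket; may be absent (2 or 3 are there). Teeth 60 mm across, 22 mm high; hub 34 mm across up to 28 mm; then a plain stub shaft 24 mm across up to 58 mm, the full height; 0.4 kg. In the pocket grip it by the stub. This point is on the axis, 29 mm above the underside: the stub runs from 1 mm below it to 29 mm above. z: axis, up
- pinion_3_center (a point): steel pinion that starts in the -x +y tray pocket; may be absent (2 or 3 are there). Teeth 60 mm across, 22 mm high; hub 34 mm across up to 28 mm; then a plain stub shaft 24 mm across up to 58 mm, the full height; 0.4 kg. In the pocket grip it by the stub. This point is on the axis, 29 mm above the underside: the stub runs from 1 mm below it to 29 mm above. z: axis, up
- pinion_4_center (a point): steel pinion that starts in the -x -y tray pocket; may be absent (2 or 3 are there). Teeth 60 mm across, 22 mm high; hub 34 mm across up to 28 mm; then a plain stub shaft 24 mm across up to 58 mm, the full height; 0.4 kg. In the pocket grip it by the stub. This point is on the axis, 29 mm above the underside: the stub runs from 1 mm below it to 29 mm above. z: axis, up

How it is judged:
On the way, in this order (a step that is already met when the one before it is completed fails the run):
1. the cover lies knob up on the mat, let go (x of cover_center in the frame of mat between -0.06 and 0.06 m and y of cover_center in the frame of mat between -0.06 and 0.06 m and z of cover_center in the frame of mat below 0.03 m and angle between cover_center's own z axis and vertical below 0.06 rad and contact force between the fingers and cover below 0.3 N), for 0.2 s.
2. every pinion that is there stands upright on the chamber floor (horizontal distance between each of pinion_1_center, pinion_2_center, pinion_3_center, pinion_4_center and washer below 0.057 m and z of pinion_1_center in the frame of washer between 0.033 and 0.046 m and angle between each of pinion_1_center, pinion_2_center, pinion_3_center, pinion_4_center's own z axis and vertical below 0.12 rad and z of pinion_2_center in the frame of washer between 0.033 and 0.046 m and z of pinion_3_center in the frame of washer between 0.033 and 0.046 m and z of pinion_4_center in the frame of washer between 0.033 and 0.046 m), for 0.2 s.
3. the cover is seated level on the rim, with all the pinions inside (all of step 2 and horizontal distance between cover_center and washer_rim below 0.007 m and z of cover_center in the frame of washer_rim between 0.0105 and 0.0165 m and angle between cover_center's own z axis and vertical below 0.03 rad), for 0.2 s.
4. the start button is pressed with the cover seated (horizontal distance between cover_center and washer_rim below 0.007 m and z of cover_center in the frame of washer_rim between 0.0105 and 0.0165 m and angle between cover_center's own z axis and vertical below 0.03 rad and value of joint start_button above 0.0045 m), for 0.02 s.
At the end, for the whole second after the job is handed in: every pinion that is there stands upright (within 0.12 rad) on the chamber floor; the cover is seated on the rim within 7 mm of its centre, level within 0.03 rad and within 3 mm of its seated height, at rest; the start button is released (all of step 3 and linear speed of cover below 0.02 m/s and value of joint start_button below 0.0015 m); the robot touches nothing.
It fails at once if a bystander (tape, torch or multimeter) is moved more than 30 mm (distance of any of tape_roll, torch, multimeter from where it was at the start of the episode above 0.03 m).
It fails at once if a pinion is dropped into the chamber (moves faster than 0.5 m/s inside it) ((horizontal distance between pinion_1_center and washer below 0.08 m and z of pinion_1_center in the frame of washer below 0.085 m and linear speed of pinion_1 above 0.5 m/s) or (horizontal distance between pinion_2_center and washer below 0.08 m and z of pinion_2_center in the frame of washer below 0.085 m and linear speed of pinion_2 above 0.5 m/s) or (horizontal distance between pinion_3_center and washer below 0.08 m and z of pinion_3_center in the frame of washer below 0.085 m and linear speed of pinion_3 above 0.5 m/s) or (horizontal distance between pinion_4_center and washer below 0.08 m and z of pinion_4_center in the frame of washer below 0.085 m and linear speed of pinion_4 above 0.5 m/s)).
Of pinion_1, pinion_2, pinion_3, pinion_4 only 2 to 3 are there at a start; the rules pass over those that are not, and their reading is None.
At some moment in a run one of cover may be knocked a few centimetres aside while the robot is not near it.
It also fails if it takes over 210 s, if anything falls off the work surface, if the arm or the gripper's body presses on something with over 40 N, if the wrist force passes 120 N, or if a joint passes its speed limit or range.

## Robot

A 7-joint arm with a two-finger parallel gripper is mounted at the origin on a cart in front of the work surface, level with it; the furniture and walls round the work are solid. World frame = base frame: x ahead of the robot, y to its left, z up, the work surface at z = 0. Lengths are in m, angles in rad, forces in N, time in s.
With the tool pointing down it reaches from about 0.425 to 0.875 m from the base axis. Payload 4.7 kg.
Tool frame: the origin (TCP) lies midway between the tips of the shut fingers; the grasp point (between the pads) lies 19 mm behind it; z points along the fingers, y is the direction in which the jaws open and shut (so a half turn about z gives the same grasp; the last joint's range is limited). The gripper opens to 85 mm and grips with 20 to 120 N. Pads are 22 mm wide; open, the fingers measure 114 mm over their backs; the gripper's body (76 mm by 85 mm) begins 54 mm behind the grasp point. The pads swing forward as they close: fully open they stand 13 mm farther back than shut.
Start: joints at [1.215, 0.321, -0.07, 1.45, 0.023, 1.371, -0.057], TCP at [0.235, -0.606, 0.205] pointing down, gripper open.
Joint ranges: [-2.86, 2.86], [-0.3, 2.09], [-1.38, 1.24], [0.06, 2.45], [-1.56, 4.7], [0.09, 2.05], [-2.69, 2.69]. Speed limits (rad/s): [2.57, 2.57, 3.14, 3.14, 3.14, 3.14, 3.14].

## Interface

Orientations are given as a 3x3 rotation matrix whose columns are the frame's x, y, z axes.
In Python, from workcell import * gives the robot as it stands.
- The arm moves only by the tool apply_moves, never from a script. Its argument "steps" is a list of rows, each a list of 3 entries, a list of its own where there are three numbers: the turn, a rotation vector about the tool's x, y, z in degrees, then the shift along the tool's x, y, z in cm, then the opening, from 0 (shut) to 1 (fully open). A call has 1 to 12 rows; each row is the pose to reach, as a shift and turn from the pose commanded when the call began, along the tool's axes at that moment; what a row does not reach only later rows make up. A row lasts 1/12 s, in which the tool goes at most 41.7 mm and 7.16 degrees, less where a joint would pass 70% of its speed; a pose out of reach is approached as far as the arm can. A call with a gripper value outside its range is refused whole. The fingers move at their own pace and stop on an object; "newtons" is the grip in N (left out, the last holds). Time passes only in rows, so rows that repeat a pose let the fingers close. It gives the time, the measured TCP pose, the force and the opening at its end, in the units of the state.
- get_state(): the state, without advancing time (a new reading comes with each control period).
- capture(name): name is "scene" or "top" or "wrist"; returns a dict with "img" (384x512x3 uint8, red, green, blue), "mtx" (3x3 intrinsics, pixels), "distortion" ([k1, k2, p1, p2, k3] as OpenCV has them; the pictures are not rectified), "R" (3x3) and "t" (3): a world point X has camera coordinates R X + t. Camera axes: x right, y down, z forward; pixel columns grow to the right and rows downward; lengths in m; the calibration is good to about 2 mm. A picture is of the moment at which its call begins. There is no depth.
- job_done(): hands the job in, once; it reports no verdict.
The state is a dict: "time": time; "joints": joint angles; "dq": joint speeds; "joint_torque": joint torques, N m; "ee_pos": TCP position; "tcp_rot": TCP orientation; "ft_force": force on the tool from outside, world axes, zero at the start; "torque": the same for the moment, N m; "finger_gap": opening from 0.0 (shut) to 1.0 (fully open).
Only numpy, scipy, OpenCV 4.12 (cv2) and the standard library are available. Lean on these libraries where they do the work, as an engineer would, in place of code of your own. Each camera call takes 0.05 s, during which the arm holds its last target.

## Working session

There is one attempt and no reset: what is moved stays moved. The work goes in short steps, Python scripts to look and compute and a tool call to move; the robot and the scene stay as the last step left them, time stands still between calls to the robot, and variables do not carry over. Pictures are saved under pics/ and viewed, and the job is handed in when it is done.

Besides the shell and the picture viewer there is one more tool, called after "Emit:" as name(argument=value, ...) on one line, values as JSON. apply_moves: Moves the arm, as the interface text tells. Its arguments: {"type":"object","properties":{"steps":{"type":"array","items":{"type":"array"}},"newtons":{"type":"number"}},"required":["steps"]}

```bash
ls; mkdir -p pics; cat > look.py <<'E'
import sys,cv2,numpy as np,pickle
from workcell import *
def snap(cam,tag):
    c=capture(cam); cv2.imwrite(f'pics/{tag}.png',c['img'][:,:,::-1]); pickle.dump(c,open(f'pics/{tag}.pkl','wb')); return c
E
python3 - <<'E'
from look import *
for n in ['scene','top','wrist']:
    c=snap(n,n+'0'); print(n,c['mtx'].round(1).tolist(),c['R'].round(3).tolist(),c['t'].round(3).tolist(),c['distortion'])
s=get_state()
for k,v in s.items(): print(k,np.round(v,3).tolist())
E
```

```text
pics
scene [[435.3, 0.0, 252.1], [0.0, 435.3, 193.7], [0.0, 0.0, 1.0]] [[-0.751, -0.66, -0.008], [-0.412, 0.479, -0.775], [0.516, -0.579, -0.631]] [0.493, 0.269, 0.989] [-0.15902818  0.          0.          0.          0.        ]
top [[397.0, 0.0, 251.9], [0.0, 397.0, 187.8], [0.0, 0.0, 1.0]] [[0.025, -1.0, -0.001], [-0.979, -0.025, -0.202], [0.202, 0.006, -0.979]] [0.078, 0.564, 1.061] [-0.04917323  0.          0.          0.          0.        ]
wrist [[328.2, 0.0, 253.8], [0.0, 328.2, 185.8], [0.0, 0.0, 1.0]] [[0.362, -0.932, -0.002], [-0.894, -0.348, 0.282], [-0.263, -0.1, -0.96]] [-0.65, -0.037, 0.379] [-0.0093622  0.         0.         0.         0.       ]
time 0.15
joints [1.215, 0.322, -0.07, 1.451, 0.023, 1.371, -0.057]
dq [0.0, -0.002, 0.0, -0.005, 0.0, 0.003, 0.0]
joint_torque [-0.0, -49.409, -0.383, -31.468, 0.013, 0.008, -0.0]
ee_pos [0.235, -0.606, 0.204]
tcp_rot [[0.932, 0.362, -0.001], [0.362, -0.932, 0.001], [-0.0, -0.001, -1.0]]
ft_force [0.738, 0.067, -0.28]
torque [0.011, 0.004, 0.053]
finger_gap 1.001
```

View images.

View pics/scene0.png

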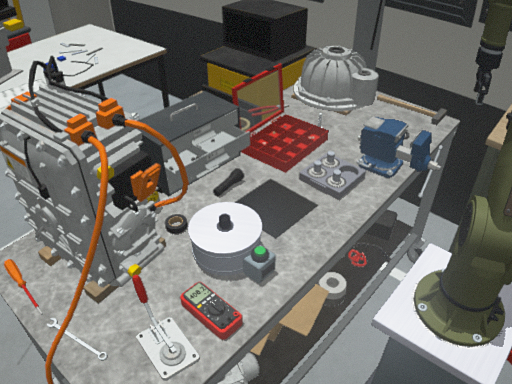

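View pics/top0.png

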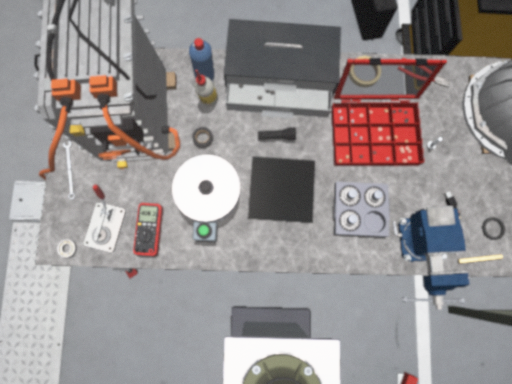

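View pics/wrist0.png

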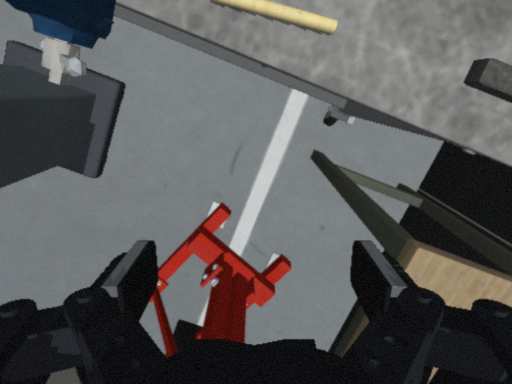

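```bash
cat >> look.py <<'E'
def load(tag): return pickle.load(open(f'pics/{tag}.pkl','rb'))
def ray(c,uv):
    p=cv2.undistortPoints(np.array([[uv]],float),c['mtx'],np.array(c['distortion']))[0,0]
    R=np.array(c['R']);t=np.array(c['t']);d=R.T@np.array([p[0],p[1],1]);o=-R.T@t
    return o,d/np.linalg.norm(d)
def onz(c,uv,z):
    o,d=ray(c,uv); return o+d*(z-o[2])/d[2]
def tri(*obs):
    A=np.zeros((3,3));b=np.zeros(3);rs=[ray(c,uv) for c,uv in obs]
    for o,d in rs:
        P=np.eye(3)-np.outer(d,d);A+=P;b+=P@o
    X=np.linalg.solve(A,b); return X,[float(np.linalg.norm((np.eye(3)-np.outer(d,d))@(X-o))) for o,d in rs]
def proj(c,X):
    r,_=cv2.Rodrigues(np.array(c['R'])); return cv2.projectPoints(np.array(X,float).reshape(-1,3),r,np.array(c['t']),c['mtx'],np.array(c['distortion']))[0][:,0]
def crop(tag,x0,y0,x1,y1,s,out):
    im=cv2.imread(f'pics/{tag}.png')[y0:y1,x0:x1]; cv2.imwrite(f'pics/{out}.png',cv2.resize(im,None,fx=s,fy=s,interpolation=cv2.INTER_CUBIC))
E
python3 - <<'E'
from look import *
crop('top0',160,120,400,270,3.3,'top0c')
crop('scene0',160,120,400,300,3.3,'scene0c')
E
```

```text
(no output)
```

View pics/top0c.png

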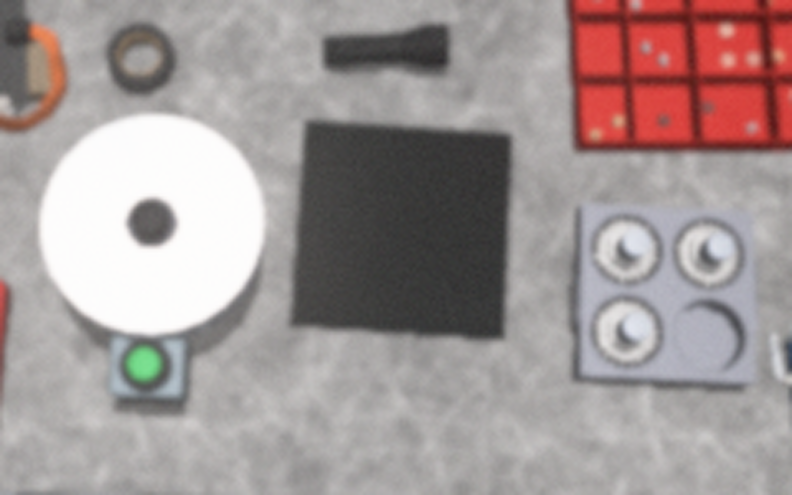

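View pics/scene0c.png

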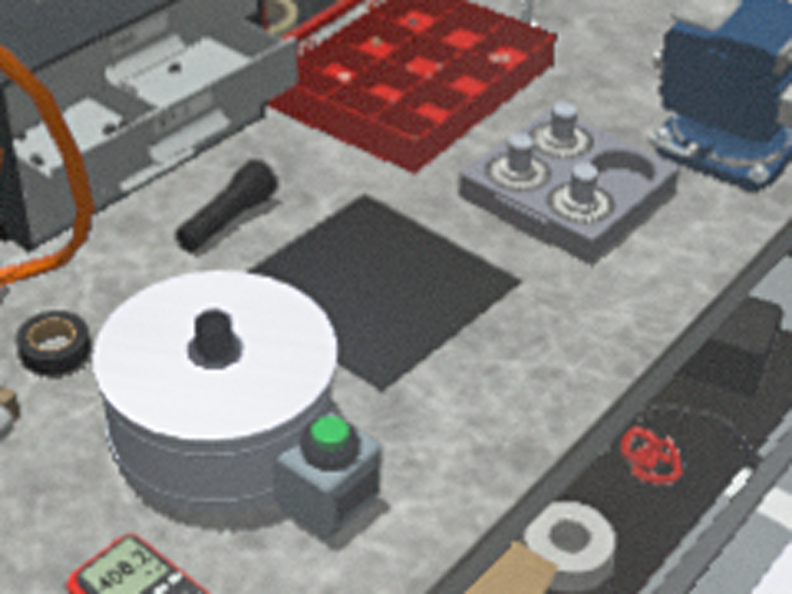

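```bash
python3 - <<'E'
from look import *
t=load('top0');s=load('scene0')
T=lambda u,v:(t,(u/3.3+160-.35,v/3.3+120-.35)); S=lambda u,v:(s,(u/3.3+160-.35,v/3.3+120-.35))
for n,a,b in [('knob',(151,219),(212,318)),('but',(144,363),(334,431)),('p++',(632,247),(520,140)),('p+-',(715,247),(564,107)),('p-+',(633,326),(585,172)),
 ('matA',(307,122),(366,195)),]:
    X,r=tri(T(*a),S(*b)); print(n,X.round(4),np.round(r,4))
for n,a,z in [('m1',(307,122),.003),('m2',(511,136),.003),('m3',(502,338),.003),('m4',(292,325),.003),('t1',(580,206),.028),('t2',(750,214),.028),('t3',(751,384),.028),('t4',(574,378),.028),('cov',(152,224),.087),('covL',(39,222),.087),('covR',(266,222),.087),('knobtop',(151,219),.117)]:
    print(n,onz(*T(*a),z).round(4))
E
```

```text
knob [0.5532 0.2179 0.116 ] [0.0023 0.0023]
but [0.4365 0.2202 0.0775] [0.002 0.002]
p++ [ 0.5484 -0.1844  0.0676] [0.0012 0.0012]
p+- [ 0.5482 -0.2555  0.0692] [0.0006 0.0006]
p-+ [ 0.4796 -0.1858  0.0632] [0.0012 0.0012]
matA [0.5829 0.072  0.1527] [0.0453 0.0453]
m1 [0.6686 0.093  0.003 ]
m2 [ 0.6601 -0.0931  0.003 ]
m3 [ 0.4753 -0.0839  0.003 ]
m4 [0.4823 0.1016 0.003 ]
t1 [ 0.5907 -0.1497  0.028 ]
t2 [ 0.5873 -0.3006  0.028 ]
t3 [ 0.4374 -0.2952  0.028 ]
t4 [ 0.4392 -0.142   0.028 ]
cov [0.553  0.2192 0.087 ]
covL [0.5523 0.3136 0.087 ]
covR [0.5571 0.1244 0.087 ]
knobtop [0.551  0.2164 0.117 ]
```

```bash
cat >> look.py <<'E'
# camera in tool
def campose_in_tool(c,s):
    R=np.array(c['R']);t=np.array(c['t']);o=-R.T@t;TR=np.array(s['tcp_rot']); return TR.T@(o-np.array(s['ee_pos'])), (R@TR).T
E
python3 - <<'E'
from look import *
o,R=campose_in_tool(load('wrist0'),get_state()); print(o.round(3));print(R.round(3))
E
```

```text
[ 0.072  0.    -0.168]
[[ 0.001 -0.96  -0.281]
 [ 1.     0.001 -0.   ]
 [ 0.    -0.281  0.96 ]]
```

Emit:
apply_moves(steps=[[[0,0,0],[0,0,-4],1],[[0,0,0],[0,0,-8],1],[[0,0,0],[0,0,-12],1],[[0,0,0],[0,0,-15],1],[[0,0,7],[1.5,-2.5,-15],0.8],[[0,0,14],[3.5,-6,-15],0.8],[[0,0,21.2],[5,-9,-15],0.8]])

```text
time: 0.73
ee_pos: [0.2498, -0.5025, 0.3552]
tcp_rot: [[1.0, -0.005, 0.001], [-0.005, -1.0, 0.001], [0.001, -0.001, -1.0]]
ft_force: [0.8, 0.9, 1.4]
finger_gap: 0.8
```

Emit:
apply_moves(steps=[[[0,0,0],[2.7,-2.3,0],0.6],[[0,0,0],[5.4,-4.6,0],0.6],[[0,0,0],[8.1,-7,0],0.6],[[0,0,0],[10.8,-9.3,0],0.6],[[0,0,0],[13.6,-11.6,0],0.6],[[0,0,0],[16.3,-14,0],0.6],[[0,0,0],[19,-16.3,0],0.6],[[0,0,0],[21.7,-18.6,0],0.6],[[0,0,0],[24.4,-21,0],0.6],[[0,0,0],[27.2,-23.3,0],0.6],[[0,0,0],[30,-25.6,0],0.6],[[0,0,0],[31.5,-28,0],0.6]])

```text
time: 1.73
ee_pos: [0.566, -0.2221, 0.3541]
tcp_rot: [[1.0, 0.002, -0.0], [0.002, -1.0, 0.001], [-0.0, -0.001, -1.0]]
ft_force: [-0.1, -0.0, -0.3]
finger_gap: 0.6
```

```bash
python3 - <<'E'
from look import *
snap('wrist','w1');print(get_state()['ee_pos'])
E
```

```text
[ 0.5685163  -0.21438273  0.35407112]
```

View pics/w1.png

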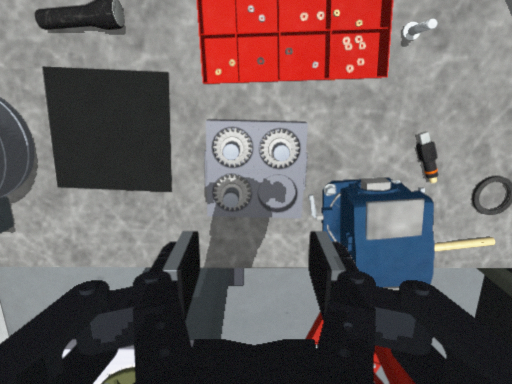

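Emit:
apply_moves(steps=[[[0,0,0],[0.3,-3.6,0],0.6],[[0,0,0],[0.6,-7.2,0],0.6],[[0,0,0],[0.9,-10.8,0],0.6],[[0,0,0],[1.2,-14.4,0],0.6],[[0,0,0],[1.5,-18,0],0.6],[[0,0,0],[1.8,-21.6,0],0.6],[[0,0,0],[2.1,-25.2,0],0.6],[[0,0,0],[2.4,-28.8,0],0.6],[[0,0,0],[2.7,-32.4,0],0.6],[[0,0,0],[3,-36,0],0.6],[[0,0,0],[3,-39.6,0],0.6],[[0,0,0],[3,-43.3,0],0.6]])

```text
time: 2.78
ee_pos: [0.5936, 0.21, 0.3549]
tcp_rot: [[1.0, -0.0, -0.0], [-0.0, -1.0, -0.001], [-0.0, 0.001, -1.0]]
ft_force: [1.2, -0.2, -0.3]
finger_gap: 0.6
```

```bash
python3 - <<'E'
from look import *
snap('wrist','w2');print(get_state()['ee_pos'])
snap('top','top2')
E
```

```text
[0.59059738 0.22053755 0.35436479]
```

View pics/w2.png

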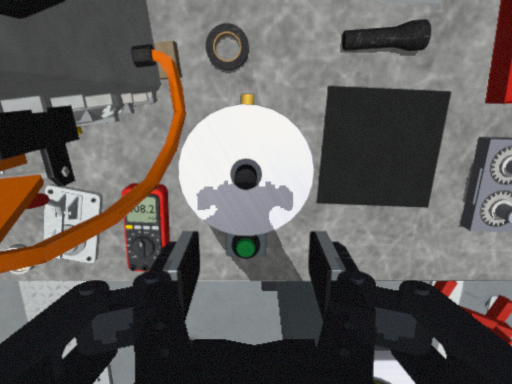

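```bash
python3 - <<'E'
from look import *
crop('w2',170,90,460,270,2.7,'w2c')
crop('w1',190,110,320,230,5,'w1c')
E
```

```text
(no output)
```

View pics/w2c.png

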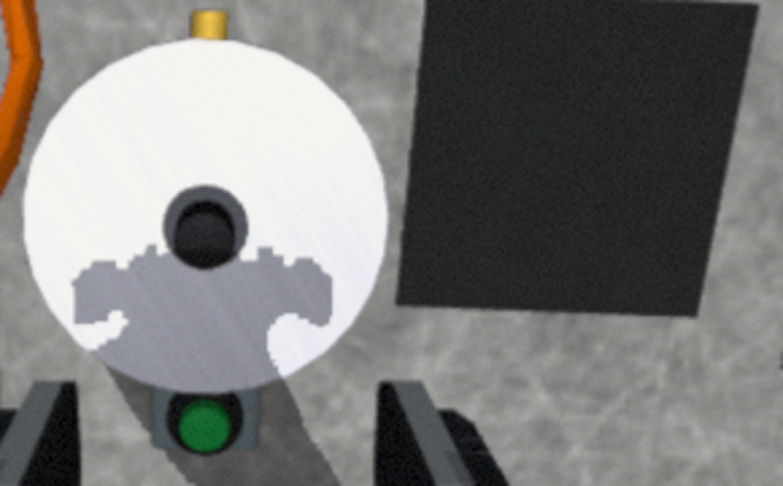

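View pics/w1c.png

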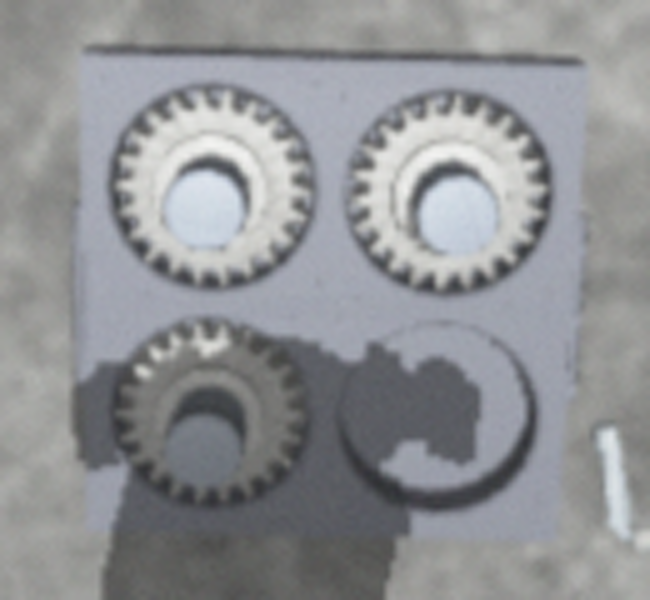

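```bash
python3 - <<'E'
from look import *
w2=load('w2');w1=load('w1');t=load('top0');s=load('scene0');t2=load('top2')
W2=lambda u,v:(w2,(u/2.7+170-.4,v/2.7+90-.4)); W1=lambda u,v:(w1,(u/5+190-.4,v/5+110-.4))
T=lambda u,v:(t,(u/3.3+160-.35,v/3.3+120-.35)); S=lambda u,v:(s,(u/3.3+160-.35,v/3.3+120-.35))
def P(n,*o):
    X,r=tri(*o); print(n,X.round(4),np.round(r,4))
P('knob',W2(204,234),T(151,219),S(212,318)); P('but',W2(205,427),T(144,363),S(334,431))
P('p++',W1(205,208),T(632,247),S(520,140));P('p+-',W1(457,216),T(715,247),S(564,107));P('p-+',W1(205,455),T(633,326),S(585,172))
P('matnear+y',W2(398,303),T(292,325));P('matnear-y',W2(697,316),T(502,338));P('mat far -y',W2(757,5),T(511,136))
print('knob z.117',onz(*W2(204,234),.117).round(4),'but',onz(*W2(205,427),.078).round(4))
for a,z in [((205,208),.064),((457,216),.064),((205,455),.064)]: print(onz(*W1(*a),z).round(4))
for a in [(85,48),(585,60)]: print('trayfar',onz(*W1(*a),.028).round(4))
# fit plate ellipse : white/dark edge in w2 & top2
g=cv2.cvtColor(w2['img'],cv2.COLOR_RGB2GRAY)
m=((g>175)).astype(np.uint8);n,l,st,c=cv2.connectedComponentsWithStats(m);i=l[130,240]
ys,xs=np.where(l==i)
pts=[]
cs,_=cv2.findContours((l==i).astype(np.uint8),cv2.RETR_EXTERNAL,cv2.CHAIN_APPROX_NONE)
p=max(cs,key=len)[:,0].astype(float); p=p[p[:,1]<175]
X=np.array([onz(w2,q,.087)[:2] for q in p])
A=np.c_[2*X,np.ones(len(X))];b=(X**2).sum(1);c=np.linalg.lstsq(A,b,rcond=None)[0];print('circle',c[:2],np.sqrt(c[2]+c[:2]@c[:2]))
E
```

```text
knob [0.5556 0.2185 0.113 ] [0.0035 0.0039 0.002 ]
but [0.437  0.2208 0.0768] [0.0014 0.0015 0.0027]
p++ [ 0.5517 -0.1881  0.062 ] [0.0026 0.0036 0.0018]
p+- [ 0.5509 -0.2593  0.0646] [0.002  0.0027 0.0018]
p-+ [ 0.4801 -0.187   0.0619] [0.0007 0.0016 0.0011]
matnear+y [ 0.483   0.1019 -0.0034] [0.0003 0.0003]
matnear-y [ 0.4757 -0.0844  0.002 ] [0.0005 0.0005]
mat far -y [ 0.663  -0.0947 -0.005 ] [0.0007 0.0007]
knob z.117 [0.5593 0.2207 0.117 ] but [0.4384 0.222  0.078 ]
[ 0.5546 -0.1891  0.064 ]
[ 0.5525 -0.2603  0.064 ]
[ 0.4809 -0.1878  0.064 ]
trayfar [ 0.5959 -0.1517  0.028 ]
trayfar [ 0.5928 -0.3001  0.028 ]
circle [0.58333251 0.22062967] 0.07040312045120319
```

Emit:
apply_moves(steps=[[[0,0,0],[-0.8,0,3.5],0.6],[[0,0,0],[-1.6,0,7],0.6],[[0,0,0],[-2.4,0.1,10.5],0.6],[[0,0,0],[-3,0.1,13],0.6],[[0,0,0],[-3.3,0.1,15],0.6],[[0,0,0],[-3.3,0.1,15.4],0.6],[[0,0,0],[-3.3,0.1,15.4],0.6]])

```text
time: 3.47
ee_pos: [0.5599, 0.2069, 0.1999]
tcp_rot: [[1.0, -0.0, -0.003], [-0.0, -1.0, -0.001], [-0.003, 0.001, -1.0]]
ft_force: [0.6, 0.7, -0.1]
finger_gap: 0.6
```

```bash
python3 - <<'E'
from look import *
snap('wrist','w3');print(get_state()['ee_pos'])
E
```

```text
[0.56103233 0.20745442 0.20162814]
```

View pics/w3.png

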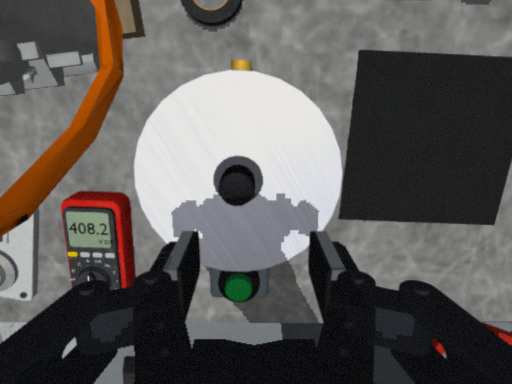

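```bash
python3 - <<'E'
from look import *
crop('w3',125,60,355,310,2.4,'w3c')
E
```

```text
(no output)
```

View pics/w3c.png

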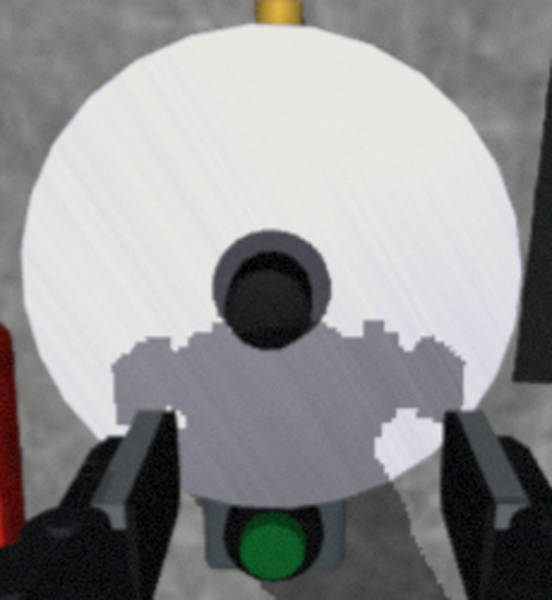

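```bash
python3 - <<'E'
from look import *
w=load('w3');w2=load('w2');s=load('scene0');t=load('top0')
W=lambda u,v:(w,(u/2.4+125-.4,v/2.4+60-.4));W2=lambda u,v:(w2,(u/2.7+170-.4,v/2.7+90-.4))
for n,a,z in [('L',(22,265),.087),('R',(521,265),.087),('T',(270,23),.087),('B',(272,507),.087),('knob',(270,301),.117),('collar',(272,290),.088),('but',(272,546),.078)]: print(n,onz(*W(*a),z).round(4))
print(tri(W(270,301),W2(204,234)),tri(W(272,546),W2(205,427)))
k=onz(*W(270,301),.117)
for dx in (-.015,.015): print(proj(w,[k[0],k[1]+dx,.117]))
E
```

```text
L [0.5638 0.3123 0.087 ]
R [0.5639 0.1289 0.087 ]
T [0.6478 0.22   0.087 ]
B [0.4634 0.2218 0.087 ]
knob [0.5589 0.2198 0.117 ]
collar [0.5546 0.2205 0.088 ]
but [0.4393 0.2225 0.078 ]
(array([0.55722454, 0.22049429, 0.11031778]), [0.00045976463840279985, 0.00045976463840275214]) (array([0.43579556, 0.22244341, 0.07278837]), [0.00033328793187328365, 0.00033328793187329563])
[[255.90452574 185.02067657]]
[[218.2959527  185.01270701]]
```

Emit:
apply_moves(steps=[[[0,0,0],[-0.4,-1.3,2],0.6],[[0,0,0],[-0.4,-1.3,4],0.6],[[0,0,0],[-0.4,-1.3,6],0.6],[[0,0,0],[-0.4,-1.3,7.5],0.6],[[0,0,0],[-0.4,-1.3,8.5],0.6],[[0,0,0],[-0.4,-1.3,9],0.6],[[0,0,0],[-0.4,-1.3,9],0.6],[[0,0,0],[-0.4,-1.3,9],0.6]])

```text
time: 4.18
ee_pos: [0.5576, 0.2214, 0.1125]
tcp_rot: [[1.0, 0.0, 0.002], [0.0, -1.0, 0.001], [0.002, -0.001, -1.0]]
ft_force: [0.2, -0.0, 0.5]
finger_gap: 0.599
```

```bash
python3 - <<'E'
from look import *
snap('wrist','w4');print(get_state()['ee_pos'],get_state()['ft_force'])
E
```

```text
[0.5576958  0.22146737 0.11273152] [-0.44237631 -0.024693    0.24823368]
```

View pics/w4.png

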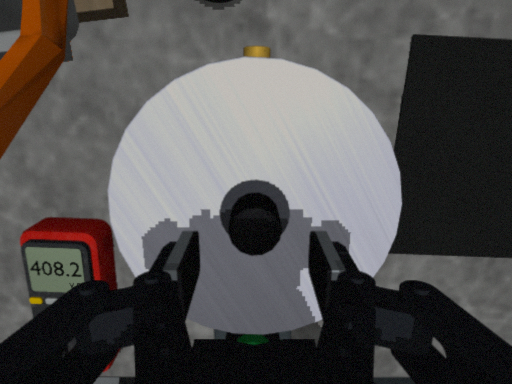

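```bash
python3 - <<'E'
from look import *
w=load('w4')
for n,a,z in [('L',(108.5,196),.087),('R',(402,196),.087),('T',(255,57),.087),('B',(253,334),.087),('knob',(254,225),.117),('collar',(254.5,214),.087)]: print(n,onz(w,a,z).round(4))
E
```

```text
L [0.5663 0.3116 0.087 ]
R [0.5665 0.1289 0.087 ]
T [0.6472 0.2205 0.087 ]
B [0.4633 0.2216 0.087 ]
knob [0.5597 0.221  0.117 ]
collar [0.5544 0.2207 0.087 ]
```

Emit:
apply_moves(steps=[[[0,0,0],[0,0,0.7],0.6],[[0,0,0],[0,0,1.4],0.6],[[0,0,0],[0,0,2],0.6],[[0,0,0],[0,0,2],0.6],[[0,0,0],[0,0,2],0.6]])

```text
time: 4.65
ee_pos: [0.5562, 0.2208, 0.0906]
tcp_rot: [[1.0, 0.001, -0.001], [0.001, -1.0, -0.0], [-0.001, 0.0, -1.0]]
ft_force: [-0.1, -0.6, 0.1]
finger_gap: 0.603
```

Emit:
apply_moves(newtons=40, steps=[[[0,0,0],[0,0,0],0.4],[[0,0,0],[0,0,0],0.3],[[0,0,0],[0,0,0],0.2],[[0,0,0],[0,0,0],0.2],[[0,0,0],[0,0,0],0.2],[[0,0,0],[0,0,0],0.2],[[0,0,0],[0,0,0],0.2]])

```text
time: 5.23
ee_pos: [0.5567, 0.221, 0.0914]
tcp_rot: [[1.0, 0.0, 0.0], [0.0, -1.0, -0.0], [0.0, 0.0, -1.0]]
ft_force: [-0.9, 0.2, 1.0]
finger_gap: 0.193
```

Emit:
apply_moves(steps=[[[0,0,0],[0,0,0],0.1],[[0,0,0],[0,0,0],0.1],[[0,0,0],[0,0,0],0.1]])

```text
time: 5.48
ee_pos: [0.5568, 0.2212, 0.0915]
tcp_rot: [[1.0, 0.0, 0.0], [0.0, -1.0, 0.0], [0.0, -0.0, -1.0]]
ft_force: [-1.0, 0.6, 0.9]
finger_gap: 0.103
```

```bash
python3 - <<'E'
from look import *
snap('wrist','w5');print(get_state()['finger_gap'],get_state()['ft_force'])
E
```

```text
0.09740565727122925 [ 0.67410181 -0.21043794  0.5284497 ]
```

View pics/w5.png

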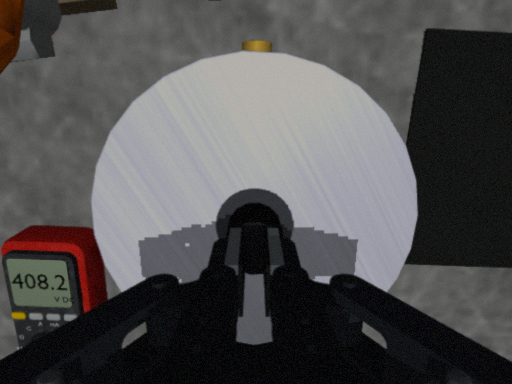

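```bash
python3 - <<'E'
from look import *
w=load('w5');print(proj(w,[[.5568,.2212,.0915],[.5568,.2212,.1105],[.5568,.2212,.13],[.5553,.2205,.087],[.5553,.2205,.117],[.5703,.2205,.117],[.5403,.2205,.117]]).round(0))
crop('w5',190,180,320,300,5,'w5c')
snap('scene','s5');crop('s5',180,150,310,270,5,'s5c')
E
```

```text
[[253. 225.]
 [253. 240.]
 [253. 260.]
 [254. 225.]
 [255. 249.]
 [255. 220.]
 [255. 277.]]
```

View pics/w5c.png

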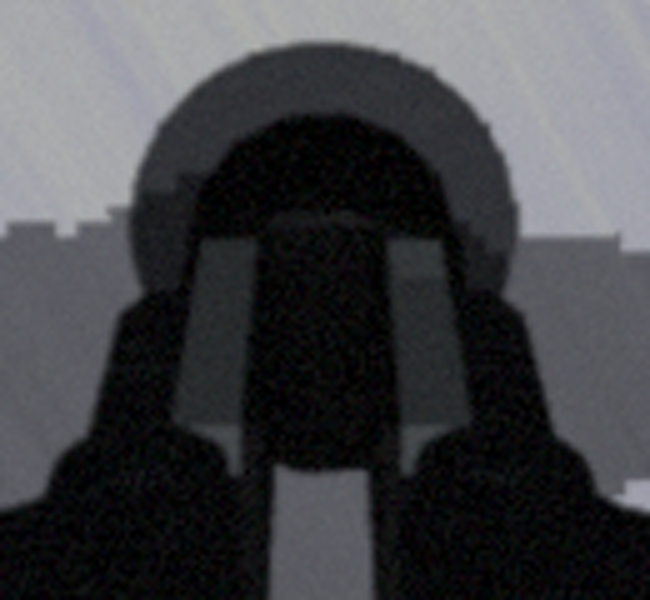

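View pics/s5c.png

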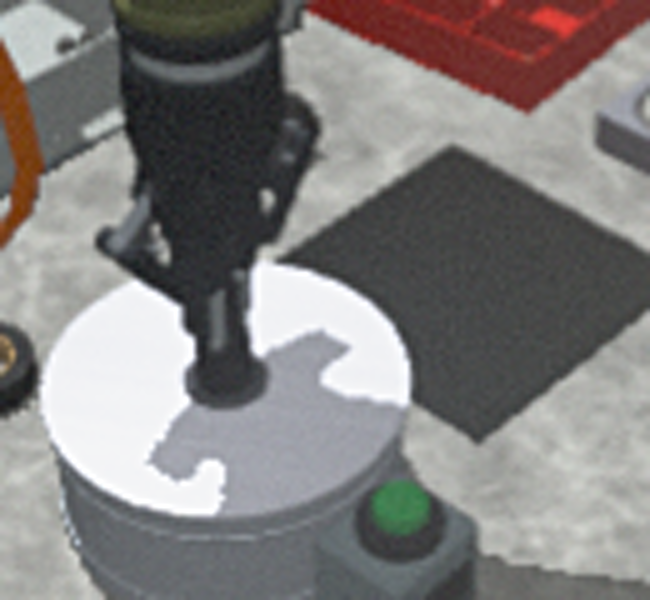

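Emit:
apply_moves(newtons=40, steps=[[[0,0,0],[0,0,0],0],[[0,0,0],[0,0,0],0],[[0,0,0],[0,0,0],0],[[0,0,0],[0,0,0],0]])

```text
time: 5.92
ee_pos: [0.5566, 0.221, 0.0912]
tcp_rot: [[1.0, 0.0, -0.0], [0.0, -1.0, -0.0], [-0.0, 0.0, -1.0]]
ft_force: [-1.0, 0.3, 0.4]
finger_gap: -0.0
```

```bash
python3 - <<'E'
from look import *
snap('wrist','w6');print(get_state()['finger_gap'],get_state()['ft_force'])
crop('w6',190,180,320,300,5,'w6c')
E
```

```text
-0.0013171038022224736 [0.73956653 0.06140908 0.09191401]
```

View pics/w6c.png

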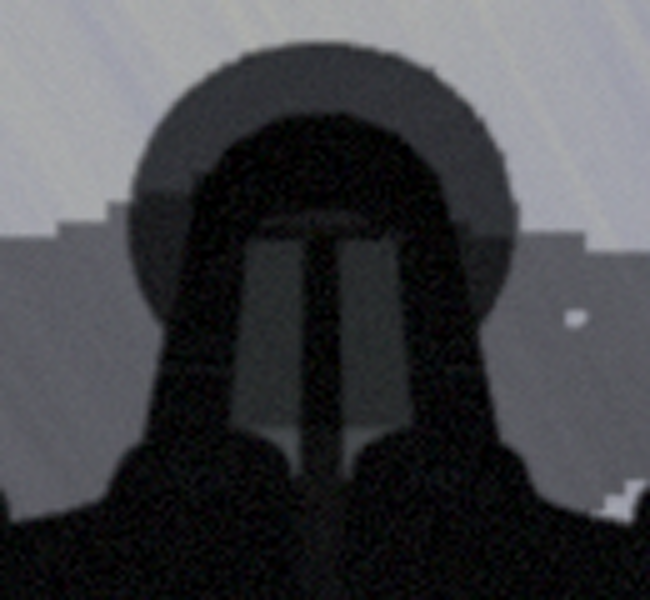

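```bash
python3 - <<'E'
from look import *
s=snap('scene','s6');crop('s6',190,160,270,240,8,'s6c')
t=snap('top','t6');crop('t6',160,140,260,220,7,'t6c')
for z in (.0912,.117,.13,.087):
  for c,o,f in ((s,(190,160),8),(t,(160,140),7)): print(z,((proj(c,[.5566,.221,z])[0]-o)*f).round(0))
E
```

```text
0.0912 [267. 509.]
0.0912 [315. 321.]
0.117 [263. 448.]
0.117 [307. 307.]
0.13 [261. 416.]
0.13 [303. 300.]
0.087 [268. 519.]
0.087 [316. 324.]
```

View pics/s6c.png

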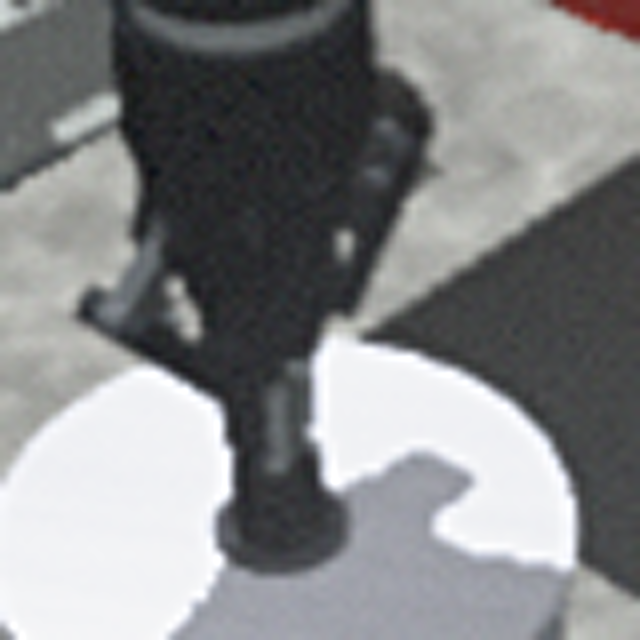

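Emit:
apply_moves(steps=[[[0,0,0],[0,0,-1],0.2],[[0,0,0],[0,0,-2],0.6],[[0,0,0],[0,0,-2],0.6],[[0,0,0],[0,0,-2],0.6],[[0,0,0],[-0.1,0,-2],0.6],[[0,0,0],[-0.1,0,-2],0.6],[[0,0,0],[-0.1,0,-1],0.6],[[0,0,0],[-0.1,0,0],0.6],[[0,0,0],[-0.1,0,0.3],0.6],[[0,0,0],[-0.1,0,0.6],0.6],[[0,0,0],[-0.1,0,0.8],0.6]])

```text
time: 6.98
ee_pos: [0.5552, 0.2209, 0.0822]
tcp_rot: [[1.0, 0.001, -0.001], [0.001, -1.0, -0.0], [-0.001, 0.0, -1.0]]
ft_force: [0.6, -0.2, -0.3]
finger_gap: 0.601
```

Emit:
apply_moves(steps=[[[0,0,0],[0,0,0.3],0.6],[[0,0,0],[0,0,0.5],0.6],[[0,0,0],[0,0,0.5],0.6]])

```text
time: 7.23
ee_pos: [0.5555, 0.2209, 0.0779]
tcp_rot: [[1.0, 0.0, -0.0], [0.0, -1.0, -0.0], [-0.0, 0.0, -1.0]]
ft_force: [-0.2, -0.8, 0.4]
finger_gap: 0.599
```

```bash
python3 - <<'E'
from look import *
w=snap('wrist','w7');print(get_state()['ee_pos'],get_state()['ft_force'],get_state()['finger_gap'])
crop('w7',100,150,410,384,2.5,'w7c')
s=snap('scene','s7');crop('s7',190,160,270,240,7,'s7c')
E
```

```text
[0.55563187 0.22105266 0.07817482] [ 0.13224596 -0.95017091 -0.30802463] 0.6032641388566724
```

View pics/w7c.png

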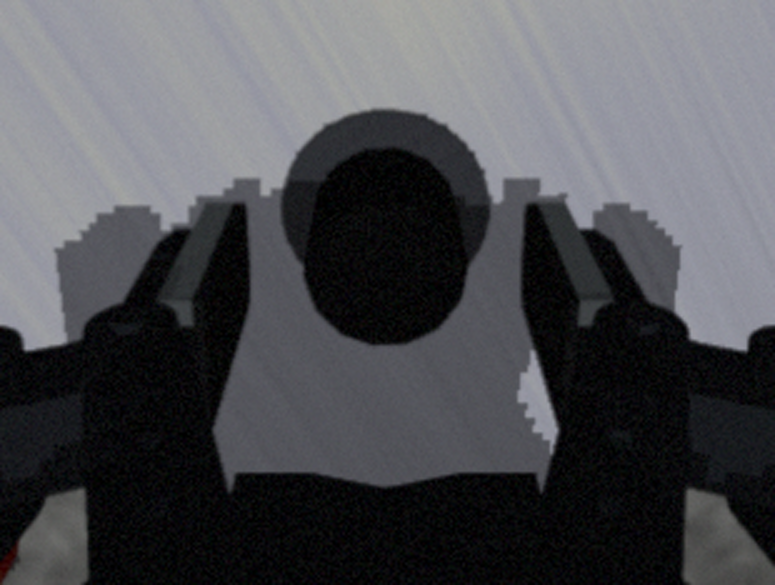

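View pics/s7c.png

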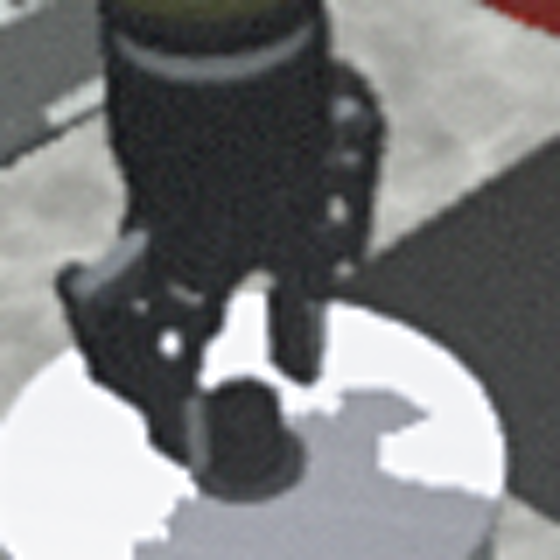

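Emit:
apply_moves(steps=[[[0,0,0],[0,0,0.4],0.6],[[0,0,0],[0,0,0.8],0.6],[[0,0,0],[0,0,0.8],0.6]])

```text
time: 7.58
ee_pos: [0.5551, 0.2207, 0.0693]
tcp_rot: [[1.0, 0.0, -0.001], [0.0, -1.0, -0.001], [-0.001, 0.001, -1.0]]
ft_force: [0.5, 0.0, -0.8]
finger_gap: 0.6
```

Emit:
apply_moves(newtons=40, steps=[[[0,0,0],[0,0,0],0.2],[[0,0,0],[0,0,0],0.1],[[0,0,0],[0,0,0],0.1],[[0,0,0],[0,0,0],0.1],[[0,0,0],[0,0,0],0.1],[[0,0,0],[0,0,0],0.1],[[0,0,0],[0,0,0],0.1]])

```text
time: 8.17
ee_pos: [0.5557, 0.2211, 0.0704]
tcp_rot: [[1.0, 0.0, 0.0], [0.0, -1.0, 0.0], [0.0, -0.0, -1.0]]
ft_force: [-0.2, 0.4, 0.5]
finger_gap: 0.332
```

```bash
python3 - <<'E'
from look import *
w=snap('wrist','w8');print(get_state()['ee_pos'],get_state()['ft_force'],get_state()['finger_gap'])
s=snap('scene','s8');crop('s8',190,160,270,240,7,'s8c')
E
```

```text
[0.55572667 0.22111832 0.07038629] [-0.68469892  0.40440298  0.41726582] 0.337216018507141
```

View pics/w8.png

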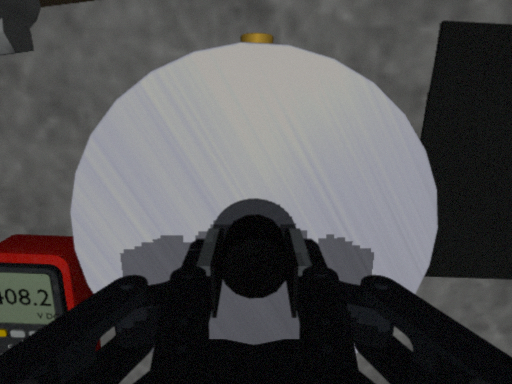

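View pics/s8c.png

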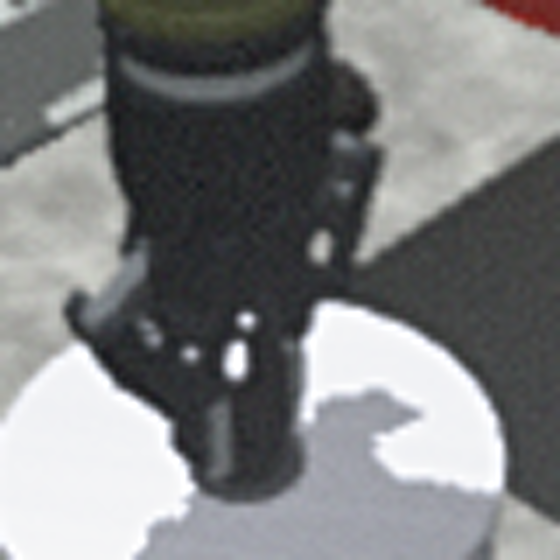

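Emit:
apply_moves(newtons=60, steps=[[[0,0,0],[0,0,0],0.1],[[0,0,0],[0,0,-0.3],0.1],[[0,0,0],[0,0,-0.8],0.1],[[0,0,0],[0,0,-1.5],0.1],[[0,0,0],[0,0,-2.5],0.1],[[0,0,0],[0,0,-3.8],0.1],[[0,0,0],[0,0,-5],0.1],[[0,0,0],[0,0,-6],0.1],[[0,0,0],[0,0,-6.5],0.1],[[0,0,0],[0,0,-6.5],0.1]])

```text
time: 9.1
ee_pos: [0.5568, 0.2216, 0.1374]
tcp_rot: [[1.0, 0.0, 0.003], [0.0, -1.0, 0.001], [0.003, -0.001, -1.0]]
ft_force: [-0.4, 0.7, -2.2]
finger_gap: 0.328
```

```bash
python3 - <<'E'
from look import *
w=snap('wrist','w9');print(get_state()['ee_pos'],get_state()['ft_force'],get_state()['finger_gap'])
s=snap('scene','s9')
E
```

```text
[0.55615787 0.22122924 0.1362368 ] [ 1.44586316 -0.52395774 -3.65753399] 0.33596236842597044
```

View pics/s9.png

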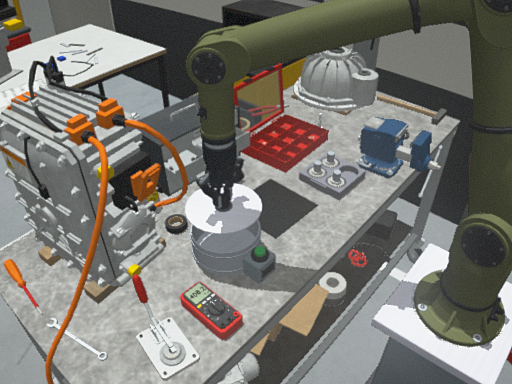

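Cover is lifted (force −3.6 N, its weight). Carry to the mat.

Emit:
apply_moves(steps=[[[0,0,0],[0.1,1,0],0.1],[[0,0,0],[0.3,3,0],0.1],[[0,0,0],[0.5,5.5,0],0.1],[[0,0,0],[0.7,8,0],0.1],[[0,0,0],[0.9,10.5,0],0.1],[[0,0,0],[1.1,13,0],0.1],[[0,0,0],[1.3,15.5,0],0.1],[[0,0,0],[1.5,18,0],0.1],[[0,0,0],[1.6,20,0],0.1],[[0,0,0],[1.6,21.2,0],0.1],[[0,0,0],[1.6,21.6,0],0.1],[[0,0,0],[1.6,21.6,0],0.1]])

```text
time: 10.2
ee_pos: [0.5714, 0.0039, 0.1348]
tcp_rot: [[1.0, -0.002, -0.001], [-0.002, -1.0, -0.0], [-0.001, 0.0, -1.0]]
ft_force: [0.3, 0.6, -3.2]
finger_gap: 0.331
```

Emit:
apply_moves(steps=[[[0,0,0],[0,0,1],0.1],[[0,0,0],[0,0,3],0.1],[[0,0,0],[0,0,5],0.1],[[0,0,0],[0,0,7],0.1],[[0,0,0],[0,0,9],0.1],[[0,0,0],[0,0,10.5],0.1],[[0,0,0],[0,0,11.5],0.1],[[0,0,0],[0,0,12],0.1],[[0,0,0],[0,0,12],0.1]])

```text
time: 10.95
ee_pos: [0.5708, 0.0063, 0.014]
tcp_rot: [[1.0, 0.002, -0.002], [0.002, -1.0, 0.001], [-0.002, -0.001, -1.0]]
ft_force: [0.1, -0.4, -3.1]
finger_gap: 0.326
```

Emit:
apply_moves(steps=[[[0,0,0],[0,0,0.4],0.1],[[0,0,0],[0,0,0.8],0.1],[[0,0,0],[0,0,1.1],0.1],[[0,0,0],[0,0,1.3],0.1],[[0,0,0],[0,0,1.3],0.1]])

```text
time: 11.37
ee_pos: [0.5716, 0.0049, 0.0021]
tcp_rot: [[1.0, 0.0, -0.0], [0.0, -1.0, -0.0], [-0.0, 0.0, -1.0]]
ft_force: [0.3, -0.5, -3.4]
finger_gap: 0.326
```

Emit:
apply_moves(steps=[[[0,0,0],[0,0,0.2],0.1],[[0,0,0],[0,0,0.3],0.1],[[0,0,0],[0,0,0.3],0.1]])

```text
time: 11.62
ee_pos: [0.572, 0.005, -0.0005]
tcp_rot: [[1.0, 0.0, 0.0], [0.0, -1.0, -0.0], [0.0, 0.0, -1.0]]
ft_force: [0.2, -0.8, -2.4]
finger_gap: 0.327
```

Emit:
apply_moves(steps=[[[0,0,0],[0,0,0.1],0.1],[[0,0,0],[0,0,0.1],0.1],[[0,0,0],[0,0,0.1],0.4],[[0,0,0],[0,0,0.1],0.6],[[0,0,0],[0,0,0.1],0.6],[[0,0,0],[0,0,0.1],0.6],[[0,0,0],[0,0,-1],0.6],[[0,0,0],[0,0,-3],0.6],[[0,0,0],[0,0,-6],0.6],[[0,0,0],[0,0,-9],0.6],[[0,0,0],[0,0,-12],0.6],[[0,0,0],[0,0,-13],0.6]])

```text
time: 12.62
ee_pos: [0.5747, 0.0055, 0.1351]
tcp_rot: [[1.0, 0.001, 0.008], [0.001, -1.0, -0.001], [0.008, 0.001, -1.0]]
ft_force: [0.4, -0.5, 0.3]
finger_gap: 0.602
```

```bash
python3 - <<'E'
from look import *
w=snap('wrist','w10');print(get_state()['ee_pos'],get_state()['ft_force'],get_state()['finger_gap'])
s=snap('scene','s10')
E
```

```text
[0.57506072 0.00543005 0.1352797 ] [ 1.20669062 -0.04850548  0.59890987] 0.6021019984136489
```

View pics/w10.png

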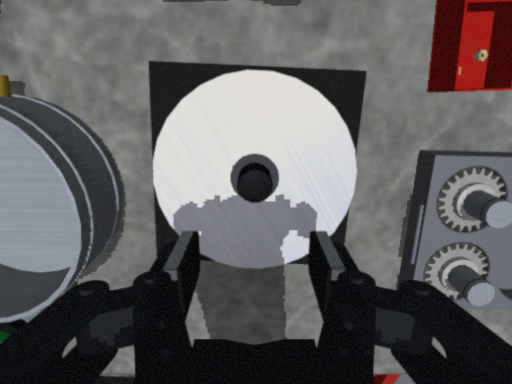

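View pics/s10.png

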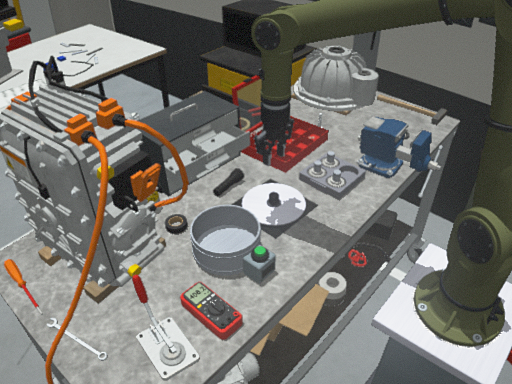

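Emit:
apply_moves(steps=[[[0,0,0],[-0.3,1.5,-1.5],0.5],[[0,0,0],[-0.6,3.5,-3],0.5],[[0,0,0],[-1,6,-4.5],0.5],[[0,0,0],[-1.5,8.5,-6],0.5],[[0,0,0],[-2,11,-6.5],0.5],[[0,0,0],[-2.5,13.5,-6.5],0.5],[[0,0,0],[-3,16,-6.5],0.5],[[0,0,0],[-3.5,18.5,-6.5],0.5],[[0,0,0],[-4,20.5,-6.5],0.5],[[0,0,0],[-4.5,22,-6.5],0.5],[[0,0,0],[-4.5,22.7,-6.5],0.5],[[0,0,0],[-4.5,22.7,-6.5],0.5]])

```text
time: 13.72
ee_pos: [0.5256, -0.2239, 0.1927]
tcp_rot: [[1.0, -0.003, -0.002], [-0.003, -1.0, 0.0], [-0.002, -0.0, -1.0]]
ft_force: [-0.5, -0.3, -0.5]
finger_gap: 0.501
```

Emit:
apply_moves(steps=[[[0,0,0],[0,0,0],0.5],[[0,0,0],[0,0,0],0.5]])

```text
time: 13.88
ee_pos: [0.5273, -0.22, 0.1937]
tcp_rot: [[1.0, 0.003, -0.001], [0.003, -1.0, 0.001], [-0.001, -0.001, -1.0]]
ft_force: [-0.0, -0.2, 0.6]
finger_gap: 0.5
```

```bash
python3 - <<'E'
from look import *
w=snap('wrist','w11');print(get_state()['ee_pos'],get_state()['ft_force'],get_state()['finger_gap'])
crop('w11',120,60,400,300,2.5,'w11c')
E
```

```text
[ 0.52736473 -0.22003357  0.19398693] [-0.55496312 -0.15215887  0.64660537] 0.4964250653205692
```

View pics/w11c.png

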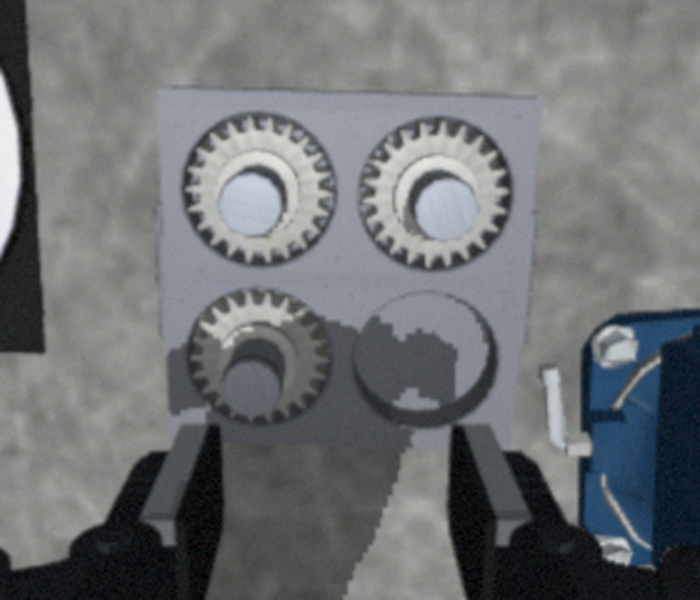

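```bash
python3 - <<'E'
from look import *
w=load('w11');w1=load('w1')
W=lambda u,v:(w,(u/2.5+120-.4,v/2.5+60-.4)); W1=lambda u,v:(w1,(u/5+190-.4,v/5+110-.4))
for a,g,b in [((250,203),(259,188),(205,208)),((446,209),(435,193),(457,216)),((251,391),(259,357),(205,455))]:
    print(onz(*W(*a),.064).round(4),onz(*W(*g),.028).round(4),tri(W(*a),W1(*b))[0].round(4))
for a in [(157,88),(541,98)]: print(onz(*W(*a),.028).round(4))
E
```

```text
[ 0.5546 -0.1889  0.064 ] [ 0.5553 -0.1889  0.028 ] [ 0.5552 -0.1893  0.0679]
[ 0.5527 -0.2603  0.064 ] [ 0.5535 -0.2604  0.028 ] [ 0.5529 -0.2602  0.0657]
[ 0.4812 -0.1873  0.064 ] [ 0.4827 -0.1872  0.028 ] [ 0.4808 -0.1875  0.0633]
[ 0.5944 -0.1496  0.028 ]
[ 0.5911 -0.3008  0.028 ]
```

Emit:
apply_moves(steps=[[[0,0,0],[-1.5,-1.1,0],0.5],[[0,0,0],[-3,-2.2,1],0.5],[[0,0,0],[-4.2,-3,3],0.5],[[0,0,0],[-4.6,-3.3,5.5],0.5],[[0,0,0],[-4.6,-3.3,8],0.5],[[0,0,0],[-4.6,-3.3,10],0.5],[[0,0,0],[-4.6,-3.3,11.5],0.5],[[0,0,0],[-4.6,-3.3,12.5],0.5],[[0,0,0],[-4.6,-3.3,13],0.5],[[0,0,0],[-4.6,-3.3,13],0.5],[[0,0,0],[-4.6,-3.3,13],0.5]])

```text
time: 14.85
ee_pos: [0.4815, -0.1888, 0.0649]
tcp_rot: [[1.0, 0.001, 0.001], [0.001, -1.0, -0.0], [0.001, 0.0, -1.0]]
ft_force: [0.3, 0.2, -0.3]
finger_gap: 0.501
```

```bash
python3 - <<'E'
from look import *
w=snap('wrist','w12');print(get_state()['ee_pos'],get_state()['ft_force'],get_state()['finger_gap'])
E
```

```text
[ 0.48176286 -0.18902753  0.06527836] [ 0.00061066 -0.31835583 -0.52609229] 0.5036363339112032
```

View pics/w12.png

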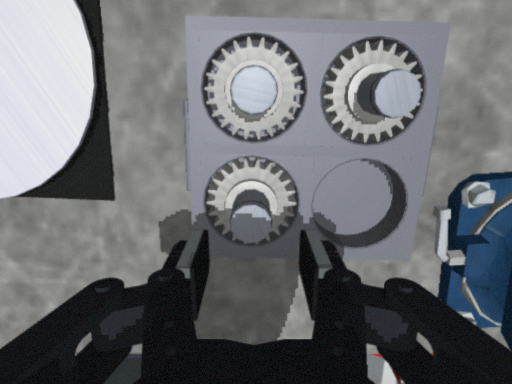

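Emit:
apply_moves(steps=[[[0,0,0],[0.1,-0.1,1],0.5],[[0,0,0],[0.1,-0.1,2],0.5],[[0,0,0],[0.1,-0.1,3],0.5],[[0,0,0],[0.1,-0.1,3.7],0.5],[[0,0,0],[0.1,-0.1,4.2],0.5],[[0,0,0],[0.1,-0.1,4.5],0.5],[[0,0,0],[0.1,-0.1,4.5],0.5],[[0,0,0],[0.1,-0.1,4.5],0.5]])

```text
time: 15.57
ee_pos: [0.4819, -0.188, 0.0192]
tcp_rot: [[1.0, 0.0, -0.0], [0.0, -1.0, 0.0], [-0.0, -0.0, -1.0]]
ft_force: [-0.2, -0.6, 0.1]
finger_gap: 0.497
```

```bash
python3 - <<'E'
from look import *
w=snap('wrist','w13');print(get_state()['ee_pos'],get_state()['ft_force'],get_state()['finger_gap'])
s=snap('scene','s13');crop('s13',290,120,390,220,6,'s13c')
E
```

```text
[ 0.48218311 -0.18805972  0.0195473 ] [-0.15428512  1.05376928  0.13038256] 0.49779605030853075
```

View pics/w13.png

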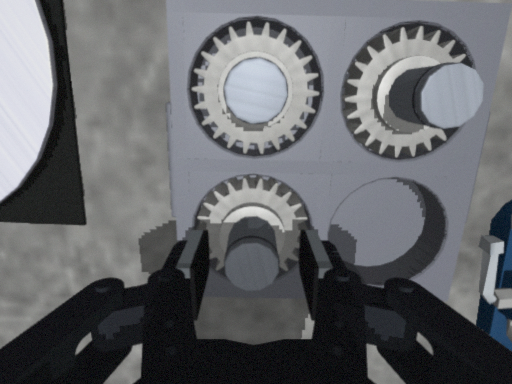

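View pics/s13c.png

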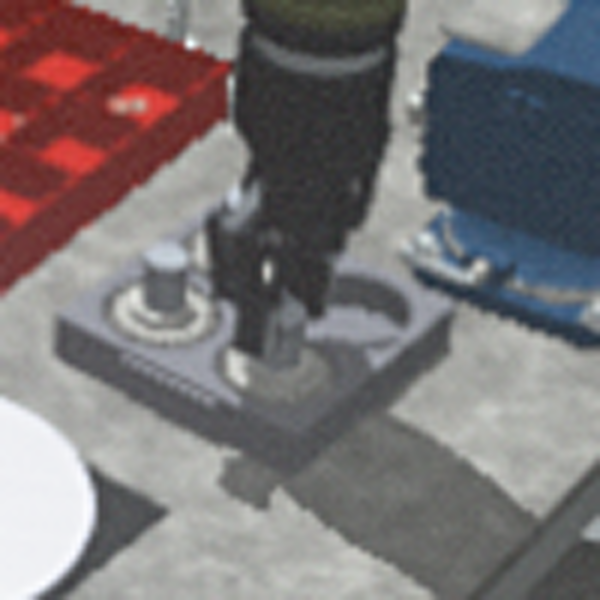

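Emit:
apply_moves(newtons=60, steps=[[[0,0,0],[0,0,0],0.3],[[0,0,0],[0,0,0],0.1],[[0,0,0],[0,0,0],0.05],[[0,0,0],[0,0,0],0.05],[[0,0,0],[0,0,0],0.05],[[0,0,0],[0,0,0],0.05],[[0,0,0],[0,0,0],0.05],[[0,0,0],[0,0,0],0.05]])

```text
time: 16.33
ee_pos: [0.4823, -0.1879, 0.0199]
tcp_rot: [[1.0, 0.001, 0.001], [0.001, -1.0, -0.0], [0.001, 0.0, -1.0]]
ft_force: [-1.0, 1.9, 5.2]
finger_gap: 0.253
```

Emit:
apply_moves(steps=[[[0,0,0],[0,0,-0.3],0.05],[[0,0,0],[0,0,-0.8],0.05],[[0,0,0],[0,0,-1.5],0.05],[[0,0,0],[0,0,-2.5],0.05],[[0,0,0],[0,0,-4.5],0.05],[[0,0,0],[0,0,-6.5],0.05],[[0,0,0],[0,0,-8.5],0.05],[[0,0,0],[0,0,-10.5],0.05],[[0,0,0],[0,0,-12],0.05],[[0,0,0],[0,0,-12.5],0.05],[[0,0,0],[0,0,-12.5],0.05]])

```text
time: 17.25
ee_pos: [0.4827, -0.1885, 0.1461]
tcp_rot: [[1.0, 0.0, 0.003], [0.0, -1.0, -0.002], [0.003, 0.002, -1.0]]
ft_force: [-0.1, 0.4, -4.1]
finger_gap: 0.253
```

Emit:
apply_moves(steps=[[[0,0,0],[0,-1,0],0.05],[[0,0,0],[0.3,-3,0],0.05],[[0,0,0],[0.6,-6,0],0.05],[[0,0,0],[0.9,-9,0],0.05],[[0,0,0],[1.2,-12,0],0.05],[[0,0,0],[1.5,-15,0],0.05],[[0,0,0],[1.8,-18,0],0.05],[[0,0,0],[2,-21,0],0.05],[[0,0,0],[2.2,-24,0],0.05],[[0,0,0],[2.4,-27,0],0.05],[[0,0,0],[2.6,-30,0],0.05],[[0,0,0],[2.8,-33,0],0.05]])

```text
time: 18.25
ee_pos: [0.5079, 0.1439, 0.1428]
tcp_rot: [[1.0, 0.001, -0.003], [0.001, -1.0, -0.0], [-0.003, 0.0, -1.0]]
ft_force: [0.4, 0.1, -3.3]
finger_gap: 0.255
```

Emit:
apply_moves(steps=[[[0,0,0],[0.1,-2.5,0],0.05],[[0,0,0],[0.2,-4.5,0],0.05],[[0,0,0],[0.2,-6,0],0.05],[[0,0,0],[0.2,-7,0],0.05],[[0,0,0],[0.2,-7.8,0],0.05],[[0,0,0],[0.2,-7.8,0],0.05],[[0,0,0],[0.2,-7.8,0],0.05],[[0,0,0],[0.2,-7.8,0],0.05]])

```text
time: 18.92
ee_pos: [0.5118, 0.2185, 0.1439]
tcp_rot: [[1.0, -0.001, -0.0], [-0.001, -1.0, -0.001], [-0.0, 0.001, -1.0]]
ft_force: [0.5, -1.2, -3.6]
finger_gap: 0.253
```

```bash
python3 - <<'E'
from look import *
w=snap('wrist','w14');print(get_state()['ee_pos'],get_state()['ft_force'],get_state()['finger_gap'])
snap('scene','s14');snap('top','t14')
E
```

```text
[0.51190851 0.21840632 0.14402885] [ 0.26418422  0.50865947 -4.17790641] 0.25343285311885805
```

View pics/w14.png

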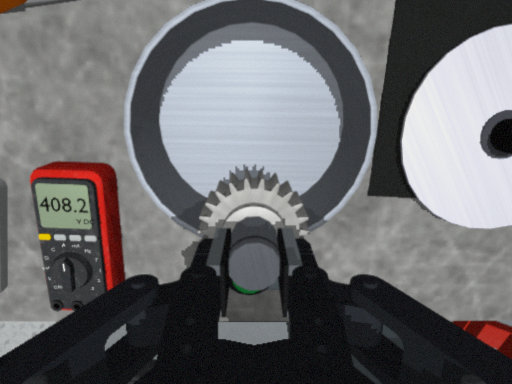

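View pics/s14.png

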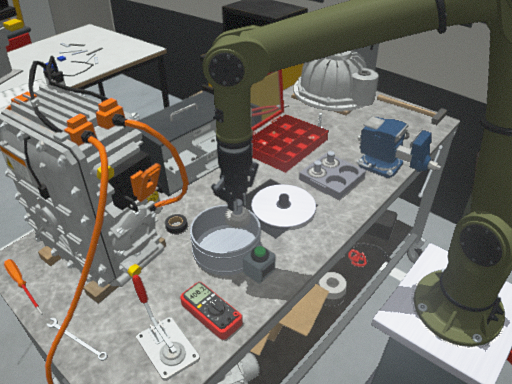

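```bash
python3 - <<'E'
from look import *
w=load('w14')
for n,a in [('L',(124.5,115)),('R',(377.5,115)),('T',(251,0.5))]: print(n,onz(w,a,.082).round(4))
# draw predicted rim circle
im=w['img'][:,:,::-1].copy();th=np.linspace(0,2*np.pi,200)
for r,z,col in ((.089,.082,(0,0,255)),(.084,.082,(0,255,0)),(.084,.010,(255,0,0))):
    for q in proj(w,np.c_[.5553+r*np.cos(th),.2205+r*np.sin(th),0*th+z]): cv2.circle(im,tuple(int(v) for v in q.round()),0,col,-1)
cv2.imwrite('pics/w14o.png',cv2.resize(im,None,fx=1.5,fy=1.5,interpolation=cv2.INTER_NEAREST))
E
```

```text
L [0.5673 0.3072 0.082 ]
R [0.5672 0.1329 0.082 ]
T [0.6379 0.2199 0.082 ]
```

View pics/w14o.png

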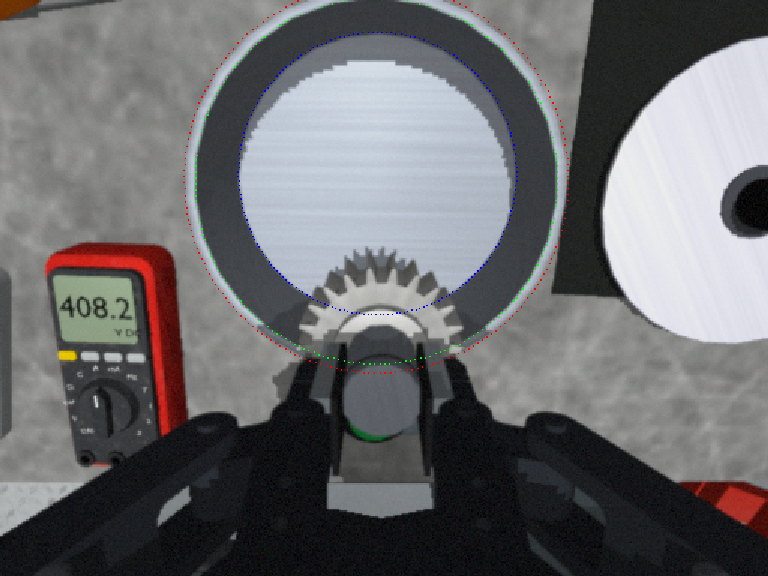

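Emit:
apply_moves(steps=[[[0,0,0],[0.1,-0.1,0.8],0.05],[[0,0,0],[0.1,-0.1,2],0.05],[[0,0,0],[0.1,-0.1,3.2],0.05],[[0,0,0],[0.1,-0.1,4.4],0.05],[[0,0,0],[0.1,-0.1,5.6],0.05],[[0,0,0],[0.1,-0.1,6.8],0.05],[[0,0,0],[0.1,-0.1,8],0.05],[[0,0,0],[0.1,-0.1,9.2],0.05],[[0,0,0],[0.1,-0.1,10.2],0.05],[[0,0,0],[0.1,-0.1,11],0.05],[[0,0,0],[0.1,-0.1,11.4],0.05],[[0,0,0],[0.1,-0.1,11.4],0.05]])

```text
time: 20.07
ee_pos: [0.512, 0.2208, 0.0292]
tcp_rot: [[1.0, 0.001, -0.002], [0.001, -1.0, -0.0], [-0.002, 0.0, -1.0]]
ft_force: [0.6, 0.3, -4.1]
finger_gap: 0.256
```

Emit:
apply_moves(steps=[[[0,0,0],[0,0,0.2],0.05],[[0,0,0],[0,0,0.4],0.05],[[0,0,0],[0,0,0.5],0.05],[[0,0,0],[0,0,0.5],0.05]])

```text
time: 20.4
ee_pos: [0.5128, 0.221, 0.0254]
tcp_rot: [[1.0, 0.0, 0.0], [0.0, -1.0, -0.0], [0.0, 0.0, -1.0]]
ft_force: [0.0, 0.2, -4.2]
finger_gap: 0.252
```

Emit:
apply_moves(steps=[[[0,0,0],[0,0,0.1],0.05],[[0,0,0],[0,0,0.2],0.05],[[0,0,0],[0,0,0.2],0.05]])

```text
time: 20.65
ee_pos: [0.5131, 0.2213, 0.0239]
tcp_rot: [[1.0, 0.001, 0.001], [0.001, -1.0, 0.0], [0.001, -0.0, -1.0]]
ft_force: [-0.7, 0.4, -0.7]
finger_gap: 0.249
```

Emit:
apply_moves(steps=[[[0,0,0],[0,0,0],0.3],[[0,0,0],[0,0,0],0.42],[[0,0,0],[0,0,0],0.42],[[0,0,0],[0,0,0],0.42],[[0,0,0],[0,0,-1],0.42],[[0,0,0],[0,0,-3],0.42],[[0,0,0],[0,0,-6],0.42],[[0,0,0],[0,0,-9],0.42],[[0,0,0],[0,0,-12],0.42],[[0,0,0],[0,0,-14],0.42],[[0,0,0],[0,0,-14.5],0.42]])

```text
time: 21.57
ee_pos: [0.5148, 0.2225, 0.1733]
tcp_rot: [[1.0, 0.001, 0.007], [0.001, -1.0, 0.002], [0.007, -0.002, -1.0]]
ft_force: [0.4, 0.3, -0.3]
finger_gap: 0.421
```

```bash
python3 - <<'E'
from look import *
w=snap('wrist','w15');print(get_state()['ee_pos'],get_state()['ft_force'],get_state()['finger_gap'])
snap('scene','s15');snap('top','t15')
E
```

```text
[0.51443374 0.2221201  0.1721204 ] [0.12575702 0.81114425 0.62980472] 0.42473750952912365
```

View pics/w15.png

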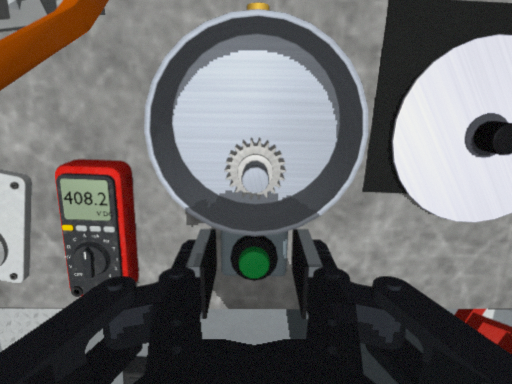

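View pics/t15.png

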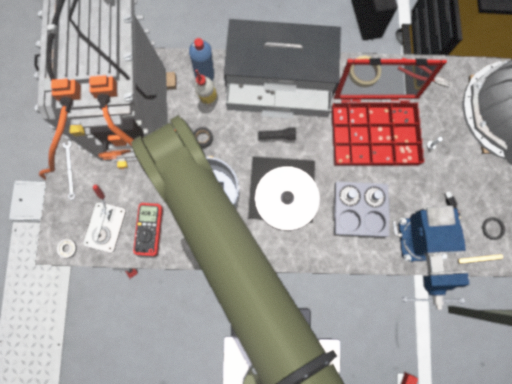

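Emit:
apply_moves(steps=[[[0,0,0],[0.1,1,0],0.5],[[0,0,0],[0.4,4,0],0.5],[[0,0,0],[0.7,7,0],0.5],[[0,0,0],[1,10.2,0],0.5],[[0,0,0],[1.3,13.4,0],0.5],[[0,0,0],[1.6,16.6,0],0.5],[[0,0,0],[1.9,19.8,0],0.5],[[0,0,0],[2.2,23,0],0.5],[[0,0,0],[2.6,26.2,0],0.5],[[0,0,0],[3,29.4,0],0.5],[[0,0,0],[3.4,32.6,0],0.5],[[0,0,0],[3.7,35.5,0],0.5]])

```text
time: 22.72
ee_pos: [0.5482, -0.1371, 0.1663]
tcp_rot: [[1.0, -0.001, -0.003], [-0.001, -1.0, 0.0], [-0.003, -0.0, -1.0]]
ft_force: [-0.1, -0.8, -0.7]
finger_gap: 0.501
```

Emit:
apply_moves(steps=[[[0,0,0],[0.2,2.5,1],0.5],[[0,0,0],[0.3,4.5,2.5],0.5],[[0,0,0],[0.3,5.5,4.5],0.5],[[0,0,0],[0.3,5.5,6.5],0.5],[[0,0,0],[0.3,5.5,8.5],0.5],[[0,0,0],[0.3,5.5,9.8],0.5],[[0,0,0],[0.3,5.5,10.3],0.5],[[0,0,0],[0.3,5.5,10.3],0.5],[[0,0,0],[0.3,5.5,10.3],0.5]])

```text
time: 23.47
ee_pos: [0.5529, -0.1889, 0.0654]
tcp_rot: [[1.0, 0.001, -0.0], [0.001, -1.0, 0.0], [-0.0, -0.0, -1.0]]
ft_force: [-0.3, 0.4, 0.7]
finger_gap: 0.501
```

```bash
python3 - <<'E'
from look import *
w=snap('wrist','w16');print(get_state()['ee_pos'],get_state()['ft_force'],get_state()['finger_gap'])
E
```

```text
[ 0.55352987 -0.18901846  0.06617496] [ 0.2103299  -0.22961698  0.31141041] 0.4991610808243029
```

View pics/w16.png

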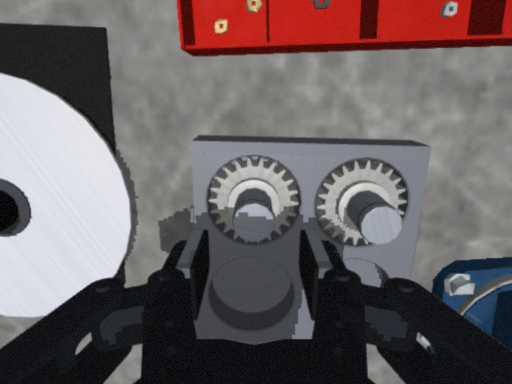

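Emit:
apply_moves(steps=[[[0,0,0],[0.1,0,1],0.5],[[0,0,0],[0.1,0,2],0.5],[[0,0,0],[0.1,0,3],0.5],[[0,0,0],[0.1,0,3.7],0.5],[[0,0,0],[0.1,0,4.2],0.5],[[0,0,0],[0.1,0,4.3],0.5],[[0,0,0],[0.1,0,4.3],0.5],[[0,0,0],[0.1,0,4.3],0.5]])

```text
time: 24.18
ee_pos: [0.5541, -0.189, 0.0224]
tcp_rot: [[1.0, 0.0, 0.0], [0.0, -1.0, -0.0], [0.0, 0.0, -1.0]]
ft_force: [0.5, -0.6, 0.7]
finger_gap: 0.502
```

Emit:
apply_moves(newtons=60, steps=[[[0,0,0],[0,0,0],0.3],[[0,0,0],[0,0,0],0.1],[[0,0,0],[0,0,0],0.05],[[0,0,0],[0,0,0],0.05],[[0,0,0],[0,0,0],0.05],[[0,0,0],[0,0,0],0.05],[[0,0,0],[0,0,0],0.05],[[0,0,0],[0,0,0],0.05]])

```text
time: 24.85
ee_pos: [0.5543, -0.1888, 0.023]
tcp_rot: [[1.0, 0.001, 0.001], [0.001, -1.0, -0.0], [0.001, 0.0, -1.0]]
ft_force: [-1.2, 0.7, 4.6]
finger_gap: 0.253
```

Emit:
apply_moves(steps=[[[0,0,0],[0,0,-0.3],0.05],[[0,0,0],[0,0,-0.8],0.05],[[0,0,0],[0,0,-1.5],0.05],[[0,0,0],[0,0,-2.5],0.05],[[0,0,0],[0,0,-4.5],0.05],[[0,0,0],[0,0,-6.5],0.05],[[0,0,0],[0,0,-8.5],0.05],[[0,0,0],[0,0,-10.5],0.05],[[0,0,0],[0,0,-12],0.05],[[0,0,0],[0,0,-12.5],0.05],[[0,0,0],[0,0,-12.5],0.05]])

```text
time: 25.77
ee_pos: [0.5548, -0.1893, 0.1493]
tcp_rot: [[1.0, 0.0, 0.003], [0.0, -1.0, -0.002], [0.003, 0.002, -1.0]]
ft_force: [0.2, -0.6, -3.0]
finger_gap: 0.254
```

Emit:
apply_moves(steps=[[[0,0,0],[0,-1,0],0.05],[[0,0,0],[0.2,-3.5,0],0.05],[[0,0,0],[0.4,-6.5,0],0.05],[[0,0,0],[0.6,-9.5,0],0.05],[[0,0,0],[0.8,-12.5,0],0.05],[[0,0,0],[1,-15.5,0],0.05],[[0,0,0],[1.2,-18.5,0],0.05],[[0,0,0],[1.4,-21.5,0],0.05],[[0,0,0],[1.6,-24.5,0],0.05],[[0,0,0],[1.8,-27.5,0],0.05],[[0,0,0],[2,-30.5,0],0.05],[[0,0,0],[2.1,-33.5,0],0.05]])

```text
time: 26.77
ee_pos: [0.5731, 0.148, 0.1455]
tcp_rot: [[1.0, 0.001, -0.003], [0.001, -1.0, -0.0], [-0.003, 0.0, -1.0]]
ft_force: [0.3, -0.3, -3.9]
finger_gap: 0.251
```

Emit:
apply_moves(steps=[[[0,0,0],[0,-2.8,0],0.05],[[0,0,0],[0,-5.5,0],0.05],[[0,0,0],[0,-8,0],0.05],[[0,0,0],[0,-9.8,0],0.05],[[0,0,0],[0,-10.8,0],0.05],[[0,0,0],[0,-11.1,0],0.05],[[0,0,0],[0,-11.1,0],0.05],[[0,0,0],[0,-11.1,0],0.05],[[0,0,0],[0,-11.1,0],0.05]])

```text
time: 27.52
ee_pos: [0.5751, 0.2547, 0.1469]
tcp_rot: [[1.0, -0.002, -0.0], [-0.002, -1.0, -0.002], [-0.0, 0.002, -1.0]]
ft_force: [0.0, -0.0, -4.2]
finger_gap: 0.252
```

```bash
python3 - <<'E'
from look import *
w=snap('wrist','w17');print(get_state()['ee_pos'],get_state()['ft_force'],get_state()['finger_gap'])
E
```

```text
[0.57517793 0.25488092 0.14704691] [ 0.02315664 -0.20946002 -3.18896607] 0.2507009995571763
```

View pics/w17.png

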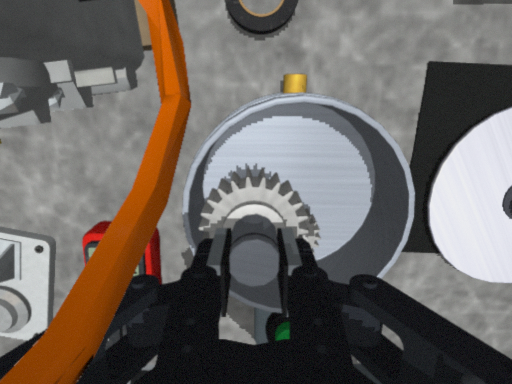

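```bash
python3 - <<'E'
from look import *
t=load('top0');s=load('scene0')
for a,b in [((178,138),(185,175)),((172,148),(182,190)),((160,153),(165,203)),((125,125),(150,125))]: print(tri((t,a),(s,b)))
w=load('w17');w15=load('w15')
# hose right edge knee in w17 (188,100); in w15 (105,0)-> left
print(onz(w,(188,100),.05),onz(w,(188,100),.15),onz(w,(130,230),.1),onz(w,(130,230),.2),onz(w,(50,330),.1),onz(w,(50,330),.2))
crop('s14',100,90,270,250,4,'s14h')
E
```

```text
(array([0.6364919 , 0.2690189 , 0.23511731]), [0.008446337913820098, 0.008446337913820181])
(array([0.62233664, 0.29002224, 0.20863314]), [0.004681312124690346, 0.004681312124690393])
(array([0.62331589, 0.33068029, 0.19008627]), [0.0060748648580866305, 0.006074864858086221])
(array([0.61129014, 0.3473863 , 0.41000051]), [0.0016175980720055548, 0.001617598072005558])
[0.63966236 0.30576624 0.05      ] [0.64259553 0.28648118 0.15      ] [0.55157773 0.34267116 0.1       ] [0.59610977 0.3017636  0.2       ] [0.46594176 0.41541931 0.1       ] [0.55025395 0.34071834 0.2       ]
```

View pics/s14h.png

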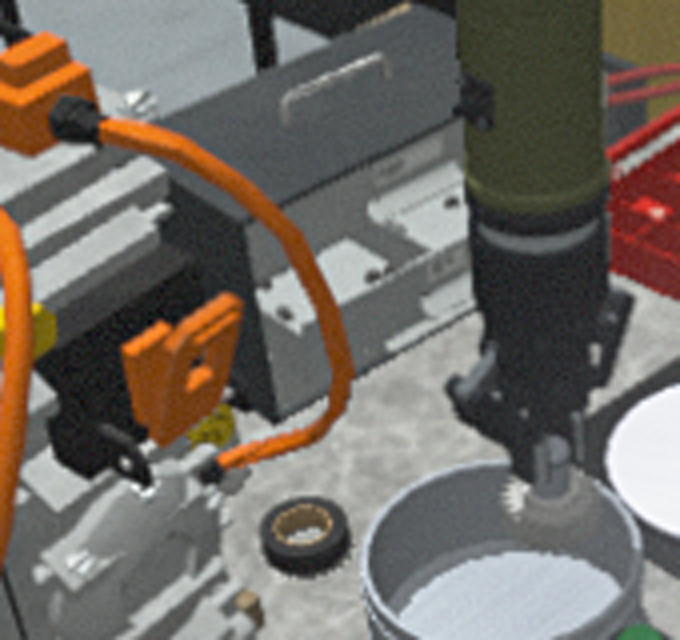

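Emit:
apply_moves(steps=[[[0,0,0],[0,1,0],0.05],[[0,0,0],[0,2.5,0],0.05],[[0,0,0],[0.5,4,0],0.05],[[0,0,0],[1.3,4.6,0],0.05],[[0,0,0],[2,4.6,0.5],0.05],[[0,0,0],[2,4.6,2],0.05],[[0,0,0],[2,4.6,3.5],0.05],[[0,0,0],[2,4.6,5],0.05],[[0,0,0],[2,4.6,5.5],0.05],[[0,0,0],[2,4.6,5.5],0.05],[[0,0,0],[2,4.6,5.5],0.05]])

```text
time: 28.48
ee_pos: [0.5949, 0.2115, 0.0923]
tcp_rot: [[1.0, 0.001, -0.0], [0.001, -1.0, 0.001], [-0.0, -0.001, -1.0]]
ft_force: [0.2, 1.0, -3.6]
finger_gap: 0.248
```

```bash
python3 - <<'E'
from look import *
w=snap('wrist','w18');print(get_state()['ee_pos'],get_state()['ft_force'],get_state()['finger_gap'])
E
```

```text
[0.59533241 0.21170716 0.09303745] [ 0.27028986  0.50491887 -4.05067036] 0.2513090484696358
```

View pics/w18.png

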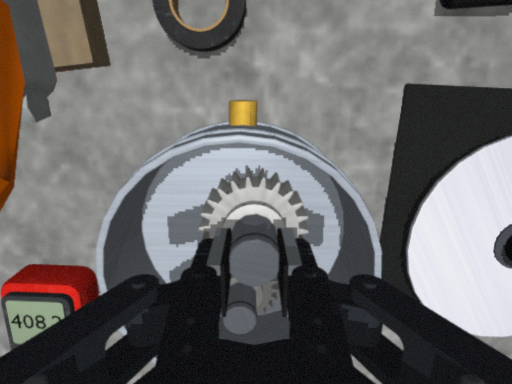

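Emit:
apply_moves(steps=[[[0,0,0],[0,0.2,0.8],0.05],[[0,0,0],[0,0.2,2],0.05],[[0,0,0],[0,0.2,3.2],0.05],[[0,0,0],[0,0.2,4.4],0.05],[[0,0,0],[0,0.2,5.4],0.05],[[0,0,0],[0,0.2,6],0.05],[[0,0,0],[0,0.2,6.3],0.05],[[0,0,0],[0,0.2,6.4],0.05],[[0,0,0],[0,0.2,6.5],0.05],[[0,0,0],[0,0.2,6.6],0.05],[[0,0,0],[0,0.2,6.6],0.05],[[0,0,0],[0,0.2,6.6],0.05]])

```text
time: 29.53
ee_pos: [0.5952, 0.2095, 0.0272]
tcp_rot: [[1.0, 0.001, 0.001], [0.001, -1.0, 0.0], [0.001, -0.0, -1.0]]
ft_force: [-0.3, 0.6, -1.2]
finger_gap: 0.25
```

Emit:
apply_moves(steps=[[[0,0,0],[0,0,0.05],0.05],[[0,0,0],[0,0,0.05],0.3],[[0,0,0],[0,0,0.05],0.42],[[0,0,0],[0,0,0.05],0.42],[[0,0,0],[0,0,0.05],0.42],[[0,0,0],[0,0,-1],0.42],[[0,0,0],[0,0,-3],0.42],[[0,0,0],[0,0,-6],0.42],[[0,0,0],[-2,-0.3,-8],0.42],[[0,0,0],[-5,-0.7,-8],0.42],[[0,0,0],[-7.5,-1.1,-8],0.42],[[0,0,0],[-8.2,-1.1,-8],0.42]])

```text
time: 30.53
ee_pos: [0.5091, 0.2221, 0.1075]
tcp_rot: [[1.0, 0.004, -0.0], [0.004, -1.0, -0.0], [-0.0, 0.0, -1.0]]
ft_force: [0.0, 0.3, 0.1]
finger_gap: 0.422
```

Emit:
apply_moves(steps=[[[0,0,0],[0,0,1],0.42],[[0,0,0],[0,0,2],0.42],[[0,0,0],[0,0,3],0.42],[[0,0,0],[0,0,3],0.42],[[0,0,0],[0,0,3],0.42]])

```text
time: 30.95
ee_pos: [0.5125, 0.2194, 0.0747]
tcp_rot: [[1.0, -0.0, -0.003], [-0.0, -1.0, -0.0], [-0.003, 0.0, -1.0]]
ft_force: [0.0, 0.8, 0.4]
finger_gap: 0.418
```

```bash
python3 - <<'E'
from look import *
w=snap('wrist','w19');print(get_state()['ee_pos'],get_state()['ft_force'],get_state()['finger_gap'])
E
```

```text
[0.51287081 0.21974235 0.07541415] [-0.31610344 -0.22004853  0.61659581] 0.42038056357439796
```

View pics/w19.png

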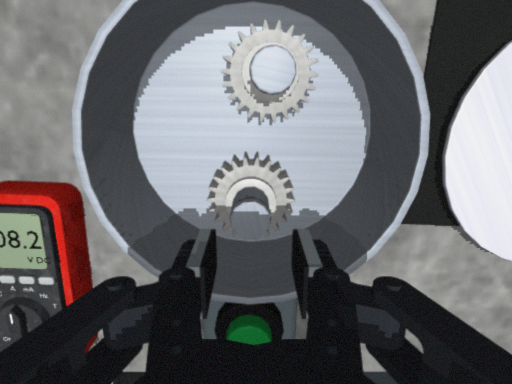

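```bash
python3 - <<'E'
from look import *
w=load('w19')
print(onz(w,(249,210),.068),onz(w,(272,69),.068),onz(w,(251,195),.032),onz(w,(269,79),.032))
crop('w19',190,120,310,250,5,'w19c')
E
```

```text
[0.51904205 0.22182276 0.068     ] [0.59472805 0.20994171 0.068     ] [0.51623437 0.22099127 0.032     ] [0.59089438 0.20980693 0.032     ]
```

View pics/w19c.png

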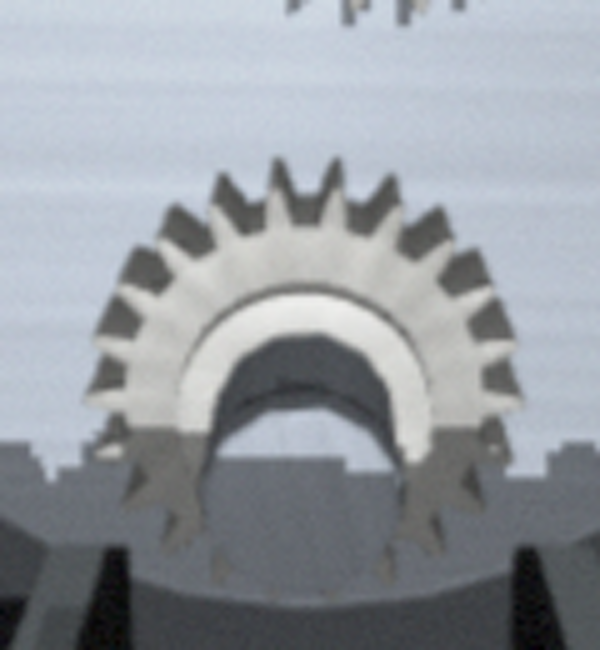

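Emit:
apply_moves(steps=[[[0,0,0],[0,-0.1,1.2],0.42],[[0,0,0],[0,-0.1,2.4],0.42],[[0,0,0],[0,-0.1,3.6],0.42],[[0,0,0],[0,-0.1,4.4],0.42],[[0,0,0],[0,-0.1,4.8],0.42],[[0,0,0],[0,-0.1,4.8],0.42],[[0,0,0],[0,-0.1,4.8],0.3],[[0,0,0],[0,-0.1,4.8],0.1],[[0,0,0],[0,-0.1,4.8],0.05],[[0,0,0],[0,-0.1,4.8],0.05],[[0,0,0],[0,-0.1,4.8],0.05],[[0,0,0],[0,-0.1,4.8],0.05]])

```text
time: 32.0
ee_pos: [0.5128, 0.2214, 0.0286]
tcp_rot: [[1.0, 0.001, 0.001], [0.001, -1.0, 0.0], [0.001, -0.0, -1.0]]
ft_force: [-0.4, 1.3, -1.9]
finger_gap: 0.249
```

Emit:
apply_moves(steps=[[[0,0,0],[0,0,0],0.05],[[0,0,0],[0,0,-0.3],0.05],[[0,0,0],[0,0,-0.7],0.05],[[0,0,0],[0,0,-1],0.05],[[0,0,0],[0.3,0.8,-1],0.05],[[0,0,0],[0.7,1.8,-1],0.05],[[0,0,0],[1,2.6,-1],0.05],[[0,0,0],[1.2,3.1,-1],0.05],[[0,0,0],[1.2,3.1,-1],0.05],[[0,0,0],[1.2,3.1,-0.7],0.05],[[0,0,0],[1.2,3.1,-0.4],0.05],[[0,0,0],[1.2,3.1,-0.2],0.05]])

```text
time: 33.0
ee_pos: [0.5241, 0.1905, 0.0297]
tcp_rot: [[1.0, 0.001, -0.001], [0.001, -1.0, 0.0], [-0.001, -0.0, -1.0]]
ft_force: [0.6, -0.5, -4.1]
finger_gap: 0.248
```

Lower onto the floor and release.

Emit:
apply_moves(steps=[[[0,0,0],[0,0,0.1],0.05],[[0,0,0],[0,0,0.2],0.05],[[0,0,0],[0,0,0.2],0.05]])

```text
time: 33.25
ee_pos: [0.5242, 0.1907, 0.0286]
tcp_rot: [[1.0, 0.001, -0.001], [0.001, -1.0, -0.0], [-0.001, 0.0, -1.0]]
ft_force: [-2.8, -0.1, 1.4]
finger_gap: 0.249
```

Emit:
apply_moves(steps=[[[0,0,0],[0,0,0],0.3],[[0,0,0],[0,0,0],0.42],[[0,0,0],[0,0,0],0.42],[[0,0,0],[0,0,0],0.42],[[0,0,0],[0,0,-1],0.42],[[0,0,0],[0,0,-3],0.42],[[0,0,0],[0,0,-6],0.42],[[0,0,0],[0,0,-9],0.42],[[0,0,0],[0,0,-12],0.42],[[0,0,0],[0,0,-14],0.42],[[0,0,0],[0,0,-14.5],0.42]])

```text
time: 34.17
ee_pos: [0.5271, 0.1913, 0.1784]
tcp_rot: [[1.0, 0.001, 0.008], [0.001, -1.0, 0.002], [0.008, -0.002, -1.0]]
ft_force: [0.7, -0.5, 0.4]
finger_gap: 0.426
```

```bash
python3 - <<'E'
from look import *
w=snap('wrist','w20');print(get_state()['ee_pos'],get_state()['ft_force'],get_state()['finger_gap'])
E
```

```text
[0.52663307 0.19093969 0.17721683] [ 0.70327034 -0.13631958  0.40660622] 0.417989421520087
```

View pics/w20.png

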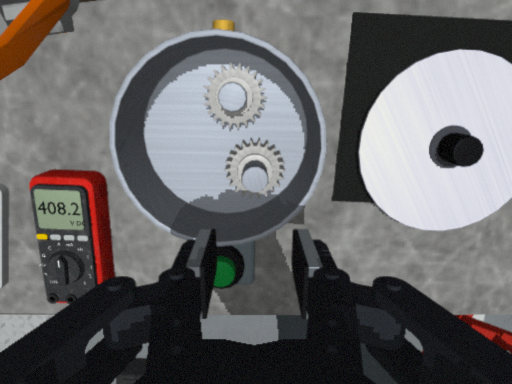

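Two pinions stand well placed, with room on the +y side. Next the third.

Emit:
apply_moves(steps=[[[0,0,0],[0.1,1,0],0.5],[[0,0,0],[0.3,4,0],0.5],[[0,0,0],[0.5,7,0],0.5],[[0,0,0],[0.7,10.5,0],0.5],[[0,0,0],[0.9,14,0],0.5],[[0,0,0],[1.1,17.5,0],0.5],[[0,0,0],[1.3,21,0],0.5],[[0,0,0],[1.6,24.5,0],0.5],[[0,0,0],[1.9,28,0],0.5],[[0,0,0],[2.2,31.5,0],0.5],[[0,0,0],[2.5,35,0],0.5],[[0,0,0],[2.7,38.5,0],0.5]])

```text
time: 35.22
ee_pos: [0.5501, -0.1973, 0.1711]
tcp_rot: [[1.0, -0.0, -0.003], [-0.0, -1.0, 0.001], [-0.003, -0.001, -1.0]]
ft_force: [1.1, 0.5, 0.2]
finger_gap: 0.5
```

Emit:
apply_moves(steps=[[[0,0,0],[0,3,0],0.5],[[0,0,0],[0.1,5.5,2],0.5],[[0,0,0],[0.1,6.6,4],0.5],[[0,0,0],[0.1,6.6,6],0.5],[[0,0,0],[0.1,6.6,8.5],0.5],[[0,0,0],[0.1,6.6,10],0.5],[[0,0,0],[0.1,6.6,10.8],0.5],[[0,0,0],[0.1,6.6,10.8],0.5],[[0,0,0],[0.1,6.6,10.8],0.5]])

```text
time: 35.97
ee_pos: [0.5521, -0.2611, 0.0646]
tcp_rot: [[1.0, 0.0, -0.002], [0.0, -1.0, 0.001], [-0.002, -0.001, -1.0]]
ft_force: [0.1, -0.7, 0.8]
finger_gap: 0.499
```

```bash
python3 - <<'E'
from look import *
w=snap('wrist','w21');print(get_state()['ee_pos'],get_state()['ft_force'],get_state()['finger_gap'])
E
```

```text
[ 0.55302032 -0.26126094  0.06568094] [-0.01657909 -0.84039049  0.30646694] 0.4977722910241102
```

View pics/w21.png

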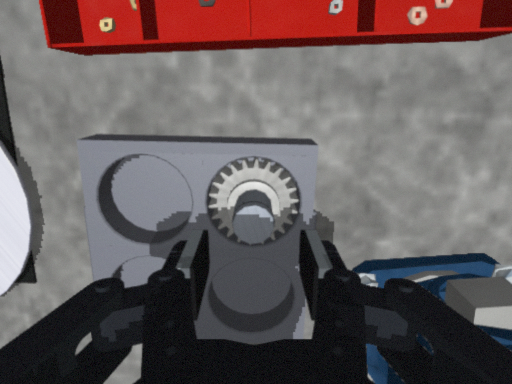

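Emit:
apply_moves(steps=[[[0,0,0],[0,0,0.8],0.45],[[0,0,0],[0,0,1.6],0.45],[[0,0,0],[0,0,2.4],0.45],[[0,0,0],[0,0,3.2],0.45],[[0,0,0],[0,0,3.9],0.45],[[0,0,0],[0,0,4.2],0.45],[[0,0,0],[0,0,4.2],0.45],[[0,0,0],[0,0,4.2],0.45]])

```text
time: 36.68
ee_pos: [0.5529, -0.2609, 0.0231]
tcp_rot: [[1.0, 0.001, -0.0], [0.001, -1.0, 0.0], [-0.0, -0.0, -1.0]]
ft_force: [-0.0, 0.4, -0.4]
finger_gap: 0.45
```

Emit:
apply_moves(newtons=60, steps=[[[0,0,0],[0,0,0],0.3],[[0,0,0],[0,0,0],0.1],[[0,0,0],[0,0,0],0.05],[[0,0,0],[0,0,0],0.05],[[0,0,0],[0,0,0],0.05],[[0,0,0],[0,0,0],0.05],[[0,0,0],[0,0,0],0.05],[[0,0,0],[0,0,0],0.05]])

```text
time: 37.35
ee_pos: [0.5534, -0.2608, 0.0239]
tcp_rot: [[1.0, 0.001, 0.001], [0.001, -1.0, -0.0], [0.001, 0.0, -1.0]]
ft_force: [-0.8, 1.3, 6.6]
finger_gap: 0.25
```

Emit:
apply_moves(steps=[[[0,0,0],[0,0,-0.3],0.05],[[0,0,0],[0,0,-0.8],0.05],[[0,0,0],[0,0,-1.5],0.05],[[0,0,0],[0,0,-2.5],0.05],[[0,0,0],[0,0,-4.5],0.05],[[0,0,0],[0,0,-6.5],0.05],[[0,0,0],[0,0,-8.5],0.05],[[0,0,0],[0,0,-10.5],0.05],[[0,0,0],[0,0,-12],0.05],[[0,0,0],[0,0,-12.5],0.05],[[0,0,0],[0,0,-12.5],0.05]])

```text
time: 38.27
ee_pos: [0.5538, -0.2615, 0.1504]
tcp_rot: [[1.0, 0.0, 0.003], [0.0, -1.0, -0.002], [0.003, 0.002, -1.0]]
ft_force: [0.4, -0.2, -4.3]
finger_gap: 0.249
```

Emit:
apply_moves(steps=[[[0,0,0],[0,-1,0],0.05],[[0,0,0],[0,-3.5,0],0.05],[[0,0,0],[-0.1,-6.5,0],0.05],[[0,0,0],[-0.2,-9.7,0],0.05],[[0,0,0],[-0.3,-13,0],0.05],[[0,0,0],[-0.4,-16.3,0],0.05],[[0,0,0],[-0.5,-19.6,0],0.05],[[0,0,0],[-0.6,-23,0],0.05],[[0,0,0],[-0.7,-26.4,0],0.05],[[0,0,0],[-0.8,-29.8,0],0.05],[[0,0,0],[-0.9,-33.2,0],0.05],[[0,0,0],[-0.9,-36.6,0],0.05]])

```text
time: 39.27
ee_pos: [0.5416, 0.1071, 0.1467]
tcp_rot: [[1.0, 0.001, -0.003], [0.001, -1.0, -0.001], [-0.003, 0.001, -1.0]]
ft_force: [0.8, -0.5, -3.9]
finger_gap: 0.251
```

Emit:
apply_moves(steps=[[[0,0,0],[0,-3,0],0.05],[[0,0,0],[-0.1,-6,0],0.05],[[0,0,0],[-0.1,-9,0],0.05],[[0,0,0],[-0.1,-11.7,0],0.05],[[0,0,0],[-0.1,-13.7,0],0.05],[[0,0,0],[-0.1,-15,0],0.05],[[0,0,0],[-0.1,-15.5,0],0.05],[[0,0,0],[-0.1,-15.5,0],0.05],[[0,0,0],[-0.1,-15.5,0],0.05],[[0,0,0],[-0.1,-15.5,0],0.05]])

```text
time: 40.1
ee_pos: [0.5427, 0.2581, 0.1476]
tcp_rot: [[1.0, -0.001, -0.001], [-0.001, -1.0, -0.002], [-0.001, 0.002, -1.0]]
ft_force: [0.5, -0.2, -4.3]
finger_gap: 0.249
```

```bash
python3 - <<'E'
from look import *
w=snap('wrist','w22');print(get_state()['ee_pos'],get_state()['ft_force'],get_state()['finger_gap'])
s=snap('scene','s22');crop('s22',100,60,300,270,2.8,'s22c')
E
```

```text
[0.54290693 0.25811561 0.14781816] [ 0.49555449 -1.21982536 -3.78926712] 0.2462603965986489
```

View pics/w22.png

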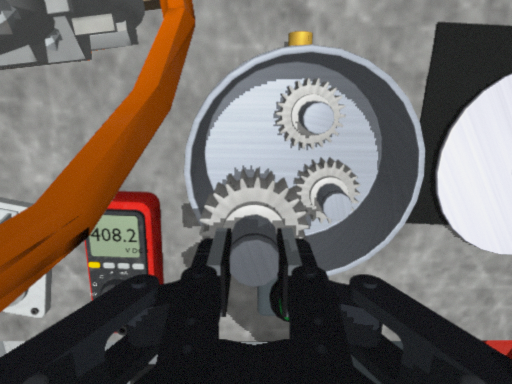

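View pics/s22c.png

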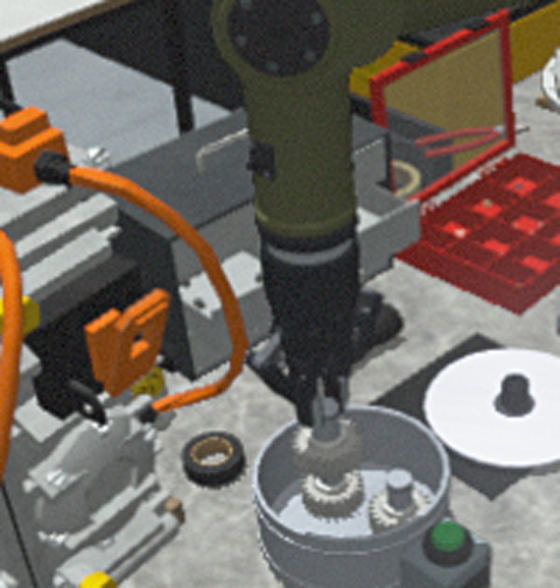

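Emit:
apply_moves(steps=[[[0,0,0],[0.1,-0.2,0.8],0.05],[[0,0,0],[0.1,-0.2,2],0.05],[[0,0,0],[0.1,-0.2,3.2],0.05],[[0,0,0],[0.1,-0.2,4.4],0.05],[[0,0,0],[0.1,-0.2,5],0.05],[[0,0,0],[0.1,-0.2,5],0.05]])

```text
time: 40.7
ee_pos: [0.542, 0.2611, 0.0954]
tcp_rot: [[1.0, 0.001, -0.004], [0.001, -1.0, -0.002], [-0.004, 0.002, -1.0]]
ft_force: [-1.0, 0.4, -3.9]
finger_gap: 0.254
```

Emit:
apply_moves(steps=[[[0,0,0],[0,0,1],0.05],[[0,0,0],[0,0,2],0.05],[[0,0,0],[0,0,3.2],0.05],[[0,0,0],[0,0,4.4],0.05],[[0,0,0],[0,0,5.4],0.05],[[0,0,0],[0,0,6],0.05],[[0,0,0],[0,0,6.4],0.05],[[0,0,0],[0,0,6.6],0.05],[[0,0,0],[0,0,6.7],0.05],[[0,0,0],[0,0,6.7],0.05]])

```text
time: 41.53
ee_pos: [0.5439, 0.2622, 0.0315]
tcp_rot: [[1.0, 0.0, 0.0], [0.0, -1.0, 0.0], [0.0, -0.0, -1.0]]
ft_force: [0.1, -0.4, -3.9]
finger_gap: 0.252
```

Emit:
apply_moves(steps=[[[0,0,0],[0,0,0.15],0.05],[[0,0,0],[0,0,0.3],0.05],[[0,0,0],[0,0,0.35],0.05],[[0,0,0],[0,0,0.35],0.05]])

```text
time: 41.87
ee_pos: [0.5439, 0.2621, 0.0281]
tcp_rot: [[1.0, 0.0, 0.001], [0.0, -1.0, 0.0], [0.001, -0.0, -1.0]]
ft_force: [-0.4, -0.1, -3.1]
finger_gap: 0.249
```

Emit:
apply_moves(steps=[[[0,0,0],[0,0,0.1],0.05],[[0,0,0],[0,0,0.1],0.3],[[0,0,0],[0,0,0.1],0.4],[[0,0,0],[0,0,0.1],0.4],[[0,0,0],[0,0,0.1],0.4],[[0,0,0],[0,0,-1],0.4],[[0,0,0],[0,0,-3],0.4],[[0,0,0],[0,0,-6],0.4],[[0,0,0],[0,0.5,-9],0.4],[[0,0,0],[0,2,-12],0.4],[[0,0,0],[0,4,-14],0.4],[[0,0,0],[0,5,-15],0.4]])

```text
time: 42.87
ee_pos: [0.5456, 0.2108, 0.1819]
tcp_rot: [[1.0, -0.001, 0.006], [-0.001, -1.0, -0.0], [0.006, 0.0, -1.0]]
ft_force: [0.4, -0.1, 0.8]
finger_gap: 0.4
```

```bash
python3 - <<'E'
from look import *
w=snap('wrist','w23');print(get_state()['ee_pos'],get_state()['ft_force'],get_state()['finger_gap'])
E
```

```text
[0.54643905 0.20879439 0.18229855] [ 1.19746662 -1.26488167  0.29387112] 0.40037130962259865
```

View pics/w23.png

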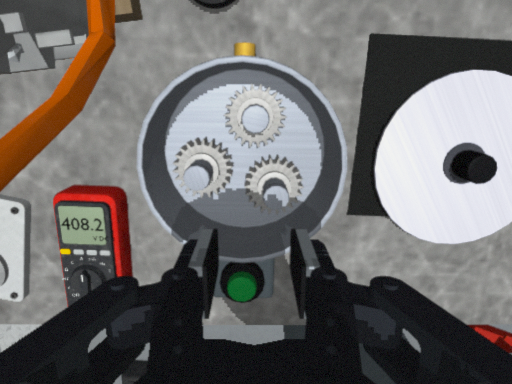

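```bash
python3 - <<'E'
from look import *
w=load('w23')
for n,a in [('p_far',(256,118)),('p_left',(197,181)),('p_r',(275,196))]: print(n,onz(w,a,.068).round(4))
t=snap('top','t23');print(onz(load('t15'),(287,197.5),.016))
print(onz(w,(481,166),.046), onz(w,(375,155),.016))
crop('t23',160,130,400,270,3.3,'t23c')
E
```

```text
p_far [0.5954 0.2087 0.068 ]
p_left [0.5401 0.2613 0.068 ]
p_r [0.5261 0.1914 0.068 ]
[ 0.54382383 -0.01008354  0.016     ]
[ 0.54896327 -0.0061861   0.046     ] [0.55387287 0.0851299  0.016     ]
```

View pics/t23c.png

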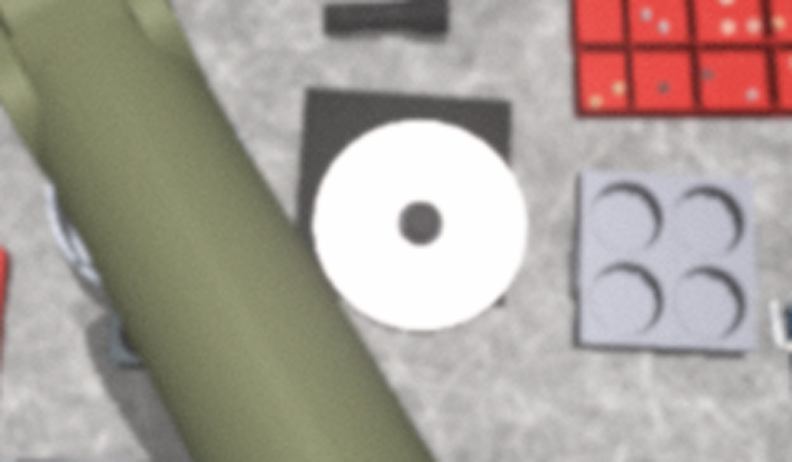

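Emit:
apply_moves(steps=[[[0,0,0],[0,1,0],0.5],[[0,0,0],[0,3.5,0],0.55],[[0,0,0],[0,6.5,0],0.6],[[0,0,0],[0,9.5,0],0.6],[[0,0,0],[0,12.5,0],0.6],[[0,0,0],[0,15.5,1],0.6],[[0,0,0],[0,18,2.5],0.6],[[0,0,0],[0,20,4],0.6],[[0,0,0],[0,21.5,5],0.6],[[0,0,0],[0,22,5],0.6],[[0,0,0],[0,22,5],0.6],[[0,0,0],[0,22,5],0.6]])

```text
time: 43.97
ee_pos: [0.544, -0.0063, 0.128]
tcp_rot: [[1.0, 0.002, 0.0], [0.002, -1.0, 0.001], [0.0, -0.001, -1.0]]
ft_force: [0.5, 0.4, -0.3]
finger_gap: 0.6
```

```bash
python3 - <<'E'
from look import *
w=snap('wrist','w24');print(get_state()['ee_pos'],get_state()['ft_force'],get_state()['finger_gap'])
E
```

```text
[ 0.54431289 -0.00575545  0.12842996] [-0.88345604  0.7648739   0.62217795] 0.5991800186213435
```

View pics/w24.png

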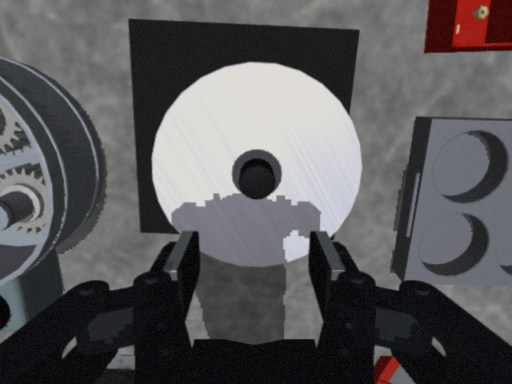

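```bash
cat >> look.py <<'E'
def fitplate(c,z,x,y,R=.093,out=None):
    # refine plate centre: maximise radial edge contrast over far half
    g=cv2.cvtColor(c['img'],cv2.COLOR_RGB2GRAY).astype(np.float32);g=cv2.GaussianBlur(g,(0,0),1)
    th=np.linspace(-1.6,1.6,160);best=(-1e9,)
    S=lambda cx,cy,r:cv2.remap(g,*[a.reshape(1,-1).astype(np.float32) for a in proj(c,np.c_[cx+r*np.cos(th),cy+r*np.sin(th),0*th+z]).T],cv2.INTER_LINEAR)[0]
    for r in np.arange(R-.004,R+.003,.0005):
      for cx in np.arange(x-.008,x+.0081,.001):
        for cy in np.arange(y-.008,y+.0081,.001):
          v=np.mean(np.clip(np.abs(S(cx,cy,r-.002)-S(cx,cy,r+.002)),0,60))
          if v>best[0]: best=(v,cx,cy,r)
    return best
E
python3 - <<'E'
from look import *
w=load('w24')
print(fitplate(w,.016,.547,-.008))
print(fitplate(load('w4'),.087,.5555,.2205))
for n,a in [('L',(151.5,163)),('R',(362,163)),('T',(257,62)),('B',(257,267))]: print(n,onz(w,a,.016).round(4))
print(onz(w,(258,181),.046))
E
```

```text
(np.float32(60.0), np.float64(0.546), np.float64(-0.008999999999999994), np.float64(0.0905))
(np.float32(59.929115), np.float64(0.5535), np.float64(0.2205), np.float64(0.093))
L [0.5545 0.0831 0.016 ]
R [ 0.5551 -0.1008  0.016 ]
T [ 0.6376 -0.0087  0.016 ]
B [ 0.4528 -0.0097  0.016 ]
[ 0.54681362 -0.00972568  0.046     ]
```

Emit:
apply_moves(steps=[[[0,0,0],[0.1,0.3,2],0.6],[[0,0,0],[0.1,0.3,4],0.6],[[0,0,0],[0.1,0.3,6],0.6],[[0,0,0],[0.1,0.3,8],0.6],[[0,0,0],[0.1,0.3,9.5],0.6],[[0,0,0],[0.1,0.3,10],0.6],[[0,0,0],[0.1,0.3,10],0.6],[[0,0,0],[0.1,0.3,10],0.6]])

```text
time: 44.68
ee_pos: [0.5456, -0.0098, 0.0288]
tcp_rot: [[1.0, 0.002, 0.001], [0.002, -1.0, 0.0], [0.001, -0.0, -1.0]]
ft_force: [1.2, 1.3, -0.2]
finger_gap: 0.602
```

```bash
python3 - <<'E'
from look import *
w=snap('wrist','w25');print(get_state()['ee_pos'],get_state()['ft_force'],get_state()['finger_gap'])
print(fitplate(w,.016,.546,-.009))
E
```

```text
[ 0.54600172 -0.01014558  0.02921756] [ 0.71089777 -0.67125179 -0.16463621] 0.6013137808946106
(np.float32(60.0), np.float64(0.548), np.float64(-0.008999999999999994), np.float64(0.0905))
```

View pics/w25.png

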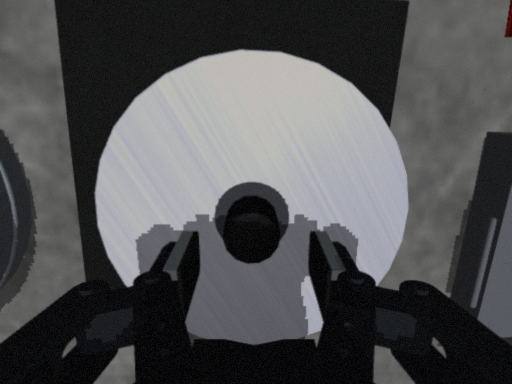

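Emit:
apply_moves(newtons=60, steps=[[[0,0,0],[0,-0.1,1],0.6],[[0,0,0],[0,-0.1,2],0.6],[[0,0,0],[0,-0.1,2.6],0.6],[[0,0,0],[0,-0.1,2.8],0.6],[[0,0,0],[0,-0.1,2.8],0.6],[[0,0,0],[0,-0.1,2.8],0.4],[[0,0,0],[0,-0.1,2.8],0.2],[[0,0,0],[0,-0.1,2.8],0.1],[[0,0,0],[0,-0.1,2.8],0.1],[[0,0,0],[0,-0.1,2.8],0.1],[[0,0,0],[0,-0.1,2.8],0.1],[[0,0,0],[0,-0.1,2.8],0.1]])

```text
time: 45.73
ee_pos: [0.5452, -0.0098, 0.0003]
tcp_rot: [[1.0, 0.001, 0.001], [0.001, -1.0, -0.0], [0.001, 0.0, -1.0]]
ft_force: [-1.7, 1.0, 5.7]
finger_gap: 0.325
```

Emit:
apply_moves(steps=[[[0,0,0],[0,0,0],0.1],[[0,0,0],[0,0,-0.3],0.1],[[0,0,0],[0,0,-0.8],0.1],[[0,0,0],[0,0,-1.8],0.1],[[0,0,0],[0,0,-3.5],0.1],[[0,0,0],[0,0,-5.5],0.1],[[0,0,0],[0,0,-7.5],0.1],[[0,0,0],[0,0,-9.5],0.1],[[0,0,0],[0,0,-11.5],0.1],[[0,0,0],[0,0,-13],0.1],[[0,0,0],[0,0,-13.5],0.1],[[0,0,0],[0,0,-13.5],0.1]])

```text
time: 46.73
ee_pos: [0.5457, -0.0101, 0.1364]
tcp_rot: [[1.0, 0.0, 0.003], [0.0, -1.0, -0.001], [0.003, 0.001, -1.0]]
ft_force: [0.3, -0.1, -3.8]
finger_gap: 0.328
```

```bash
python3 - <<'E'
from look import *
w=snap('wrist','w26');s=get_state();print(s['ee_pos'],s['ft_force'],s['finger_gap'])
z=s['ee_pos'][2]+.0166
print(z,fitplate(w,z,s['ee_pos'][0],s['ee_pos'][1]))
E
```

```text
[ 0.54475597 -0.01017293  0.13497492] [-0.18485614 -0.36127582 -2.73628736] 0.3244068984395401
0.15157492125483277 (np.float32(59.984028), np.float64(0.5457559673928899), np.float64(-0.010172930961944014), np.float64(0.0925))
```

View pics/w26.png

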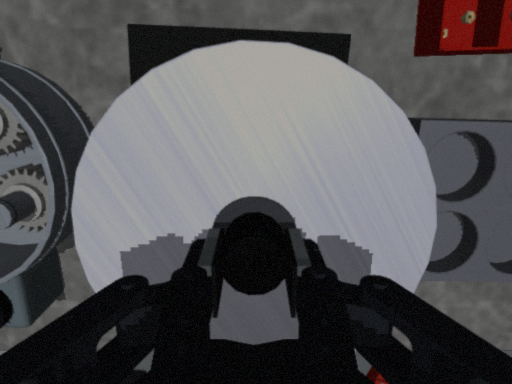

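Emit:
apply_moves(steps=[[[0,0,0],[0,-1,0.3],0.1],[[0,0,0],[0.1,-3,1],0.1],[[0,0,0],[0.2,-5.5,1.8],0.1],[[0,0,0],[0.3,-8,2.3],0.1],[[0,0,0],[0.4,-10.5,2.5],0.1],[[0,0,0],[0.5,-13,2.5],0.1],[[0,0,0],[0.6,-15.5,2.5],0.1],[[0,0,0],[0.7,-18,2.5],0.1],[[0,0,0],[0.8,-20.3,2.5],0.1],[[0,0,0],[0.9,-22,2.5],0.1],[[0,0,0],[1,-23,2.5],0.1],[[0,0,0],[1,-23.1,2.5],0.1]])

```text
time: 47.78
ee_pos: [0.5529, 0.2244, 0.1084]
tcp_rot: [[1.0, 0.005, -0.003], [0.005, -1.0, 0.002], [-0.003, -0.002, -1.0]]
ft_force: [-0.3, 0.4, -2.5]
finger_gap: 0.327
```

Emit:
apply_moves(steps=[[[0,0,0],[0,0,0],0.1],[[0,0,0],[0,0,0],0.1],[[0,0,0],[0,0,0],0.1],[[0,0,0],[0,0,0],0.1]])

```text
time: 48.12
ee_pos: [0.555, 0.2193, 0.1096]
tcp_rot: [[1.0, -0.002, -0.0], [-0.002, -1.0, -0.001], [-0.0, 0.001, -1.0]]
ft_force: [-0.3, -0.5, -3.4]
finger_gap: 0.327
```

```bash
python3 - <<'E'
from look import *
w=snap('wrist','w27');s=get_state();print(s['ee_pos'],s['ft_force'],s['finger_gap'])
z=s['ee_pos'][2]+.0166
print(z,fitplate(w,z,s['ee_pos'][0],s['ee_pos'][1]))
snap('scene','s27');crop('s27',100,60,300,270,2.8,'s27c')
E
```

```text
[0.55500357 0.21962084 0.1097601 ] [-0.4311702   0.48606811 -3.1682258 ] 0.3324541218661565
0.12636009753418714 (np.float32(60.0), np.float64(0.5560035679568942), np.float64(0.2196208437763448), np.float64(0.0905))
```

View pics/s27c.png

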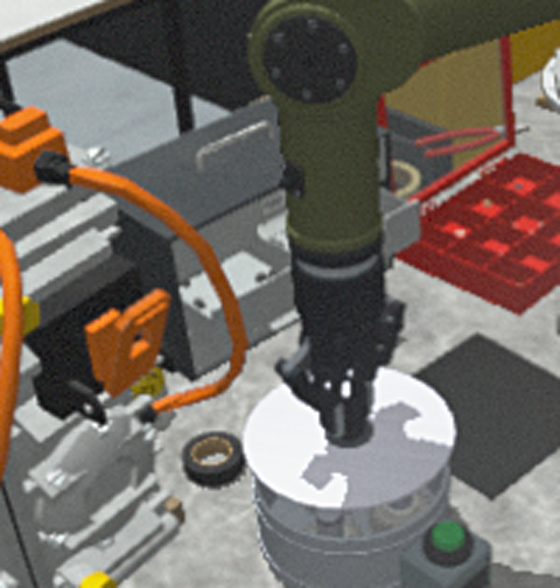

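Emit:
apply_moves(steps=[[[0,0,0],[0,-0.1,0.6],0.1],[[0,0,0],[0,-0.1,1.4],0.1],[[0,0,0],[0,-0.1,2.2],0.1],[[0,0,0],[0,-0.1,2.7],0.1],[[0,0,0],[0,-0.1,2.9],0.1],[[0,0,0],[0,-0.1,3.1],0.1],[[0,0,0],[0,-0.1,3.3],0.1],[[0,0,0],[0,-0.1,3.3],0.1]])

```text
time: 48.88
ee_pos: [0.5546, 0.222, 0.0765]
tcp_rot: [[1.0, 0.001, -0.0], [0.001, -1.0, -0.0], [-0.0, 0.0, -1.0]]
ft_force: [-0.2, -0.1, -2.9]
finger_gap: 0.325
```

Emit:
apply_moves(steps=[[[0,0,0],[0,0.05,0.15],0.1],[[0,0,0],[0,0.05,0.3],0.1],[[0,0,0],[0,0.05,0.4],0.1],[[0,0,0],[0,0.05,0.4],0.1]])

```text
time: 49.22
ee_pos: [0.5546, 0.2214, 0.0726]
tcp_rot: [[1.0, 0.0, -0.0], [0.0, -1.0, -0.0], [-0.0, 0.0, -1.0]]
ft_force: [1.0, -0.4, -3.1]
finger_gap: 0.328
```

Emit:
apply_moves(steps=[[[0,0,0],[0,0,0.1],0.1],[[0,0,0],[0,0,0.2],0.1],[[0,0,0],[0,0,0.2],0.1]])

```text
time: 49.47
ee_pos: [0.5548, 0.2216, 0.0714]
tcp_rot: [[1.0, 0.0, 0.0], [0.0, -1.0, -0.0], [0.0, 0.0, -1.0]]
ft_force: [-1.4, -1.6, 0.4]
finger_gap: 0.329
```

Emit:
apply_moves(steps=[[[0,0,0],[0,0,0],0.4],[[0,0,0],[0,0,0],0.6],[[0,0,0],[0,0,0],0.6],[[0,0,0],[0,0,0],0.6],[[0,0,0],[0,0,0],0.6],[[0,0,0],[0,0,-1],0.6],[[0,0,0],[0,0,-3],0.6],[[0,0,0],[0,0,-5.5],0.6],[[0,0,0],[0,0,-8],0.4],[[0,0,0],[0,0,-9.5],0.2],[[0,0,0],[0,0,-10],0],[[0,0,0],[0,0,-10],0]])

```text
time: 50.47
ee_pos: [0.5556, 0.2221, 0.1728]
tcp_rot: [[1.0, 0.0, 0.003], [0.0, -1.0, 0.001], [0.003, -0.001, -1.0]]
ft_force: [0.1, 0.2, 0.1]
finger_gap: 0.033
```

```bash
python3 - <<'E'
from look import *
w=snap('wrist','w28');s=get_state();print(s['ee_pos'],s['ft_force'],s['finger_gap'])
print(fitplate(w,.087,.5553,.2205))
snap('scene','s28');crop('s28',150,150,300,280,4,'s28c')
E
```

```text
[0.55483107 0.22159013 0.1711822 ] [-0.60110181 -0.92129179 -0.07909314] 0.004962942894740433
(np.float32(59.988964), np.float64(0.5563), np.float64(0.2215), np.float64(0.0905))
```

View pics/w28.png

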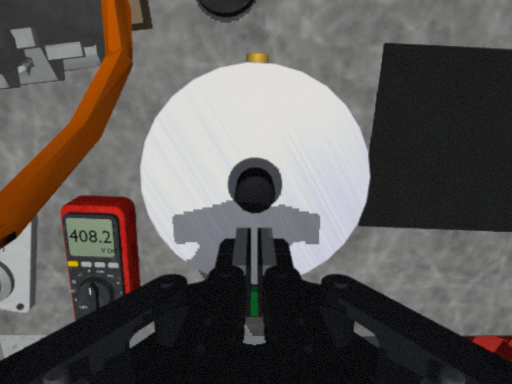

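View pics/s28c.png

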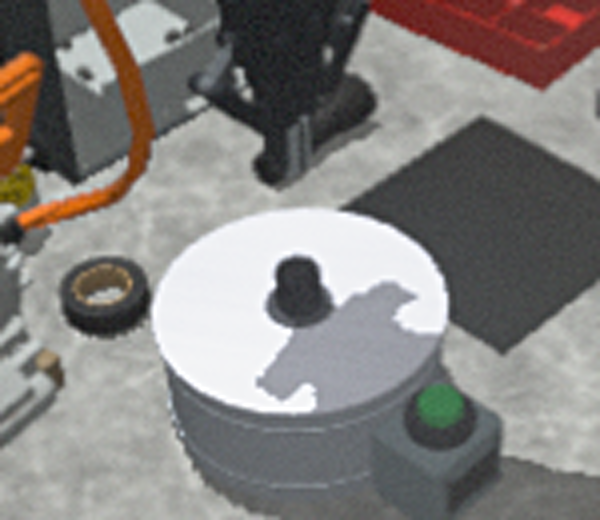

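Emit:
apply_moves(steps=[[[0,0,0],[-1,0,0],0],[[0,0,0],[-3.5,0,0],0],[[0,0,0],[-6,0,0],0],[[0,0,0],[-8.5,0,0],0],[[0,0,0],[-10.5,0,0],0],[[0,0,0],[-11.5,0,1.5],0],[[0,0,0],[-11.6,0,3.5],0],[[0,0,0],[-11.6,0,5.5],0],[[0,0,0],[-11.6,0,7.5],0],[[0,0,0],[-11.6,0,9],0],[[0,0,0],[-11.6,0,9.5],0],[[0,0,0],[-11.6,0,9.5],0]])

```text
time: 51.57
ee_pos: [0.4363, 0.2206, 0.0737]
tcp_rot: [[1.0, 0.001, -0.005], [0.001, -1.0, -0.001], [-0.005, 0.001, -1.0]]
ft_force: [-1.2, 1.0, 0.6]
finger_gap: 0.003
```

```bash
python3 - <<'E'
from look import *
w=snap('wrist','w29');s=get_state();print(s['ee_pos'],s['ft_force'],s['finger_gap'])
snap('scene','s29');crop('s29',180,150,310,280,4.5,'s29c')
E
```

```text
[0.43752689 0.22118807 0.075025  ] [0.91860544 0.30066409 0.31242604] 4.419015305320737e-05
```

View pics/w29.png

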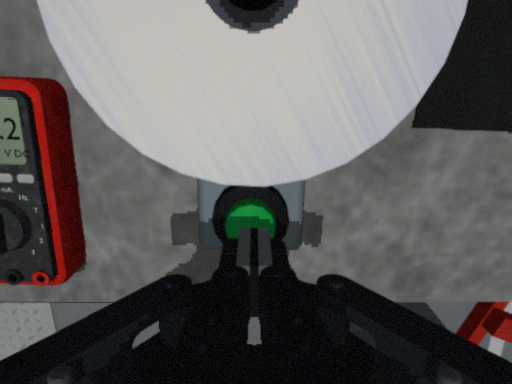

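View pics/s29c.png

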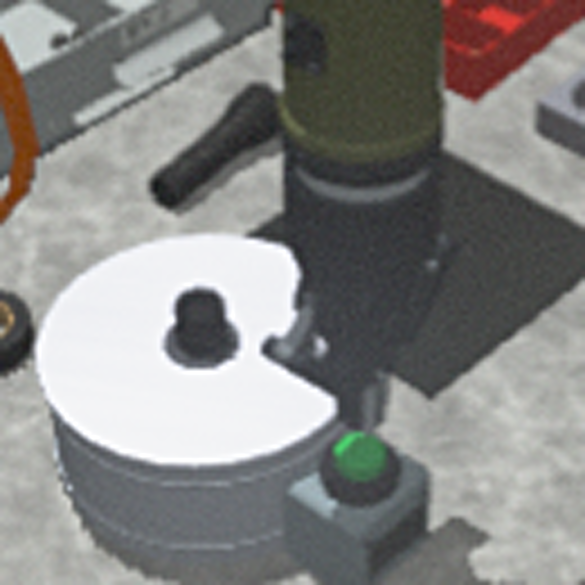

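Emit:
apply_moves(steps=[[[0,0,0],[0,0,0.6],0],[[0,0,0],[0,0,1.2],0],[[0,0,0],[0,0,1.6],0],[[0,0,0],[0,0,1.8],0],[[0,0,0],[0,0,2],0],[[0,0,0],[0,0,2],0]])

```text
time: 52.17
ee_pos: [0.4385, 0.2214, 0.0555]
tcp_rot: [[1.0, 0.0, -0.001], [0.0, -1.0, -0.0], [-0.001, 0.0, -1.0]]
ft_force: [-1.0, -0.9, 1.7]
finger_gap: 0.003
```

Emit:
apply_moves(steps=[[[0,0,0],[0,0,0.2],0],[[0,0,0],[0,0,0.4],0],[[0,0,0],[0,0,0.4],0]])

```text
time: 52.42
ee_pos: [0.4387, 0.2215, 0.0518]
tcp_rot: [[1.0, 0.0, 0.0], [0.0, -1.0, -0.0], [0.0, 0.0, -1.0]]
ft_force: [-0.9, -1.3, 2.7]
finger_gap: 0.001
```

Emit:
apply_moves(steps=[[[0,0,0],[0,0,0.2],0],[[0,0,0],[0,0,0.4],0],[[0,0,0],[0,0,0.4],0]])

```text
time: 52.67
ee_pos: [0.4389, 0.2216, 0.0498]
tcp_rot: [[1.0, 0.0, 0.0], [0.0, -1.0, -0.001], [0.0, 0.001, -1.0]]
ft_force: [-6.5, -4.3, 19.9]
finger_gap: -0.001
```

```bash
python3 - <<'E'
from look import *
s=get_state();print(s['ee_pos'],s['ft_force'])
snap('scene','s30');crop('s30',180,150,310,280,4.5,'s30c')
E
```

```text
[0.43892674 0.22160693 0.04983855] [-6.45549658 -4.32906088 19.87938501]
```

Emit:
apply_moves(steps=[[[0,0,0],[0,0,0],0],[[0,0,0],[0,0,-0.8],0],[[0,0,0],[0,0,-2],0],[[0,0,0],[0,0,-4],0],[[0,0,0],[0,0,-6.5],0],[[0,0,0],[0,0,-9],0],[[0,0,0],[0,0,-11.5],0],[[0,0,0],[0,0,-13],0],[[0,0,0],[0,0,-14],0],[[0,0,0],[0,0,-14],0],[[0,0,0],[0,0,-14],0]])

```text
time: 53.63
ee_pos: [0.4387, 0.2214, 0.1875]
tcp_rot: [[1.0, 0.0, 0.0], [0.0, -1.0, -0.0], [0.0, 0.0, -1.0]]
ft_force: [-0.0, -0.6, 0.0]
finger_gap: 0.004
```

```bash
python3 - <<'E'
from look import *
s=get_state();print(s['ee_pos'],s['ft_force'],s['time'])
snap('scene','s31');w=snap('wrist','w31');snap('top','t31')
a=cv2.imread('pics/s30.png')[150:280,180:310];b=cv2.imread('pics/s31.png')[150:280,180:310]
cv2.imwrite('pics/s3031.png',cv2.resize(np.hstack([a,b]),None,fx=3,fy=3,interpolation=cv2.INTER_CUBIC))
E
```

```text
[0.43866228 0.22135109 0.18753296] [-0.026252   -0.59467656  0.01289649] 53.6333
```

View pics/s3031.png

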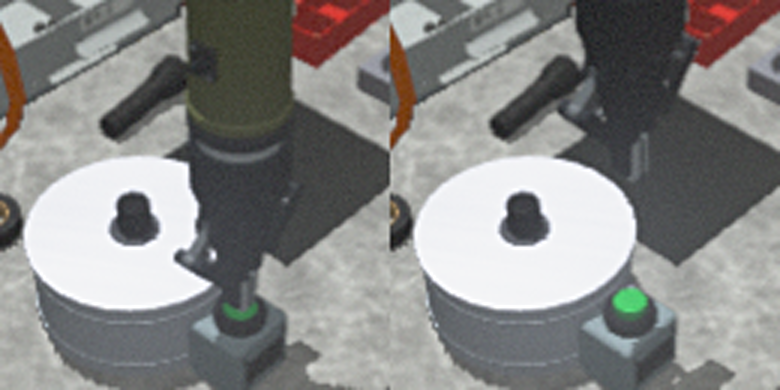

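View pics/w31.png

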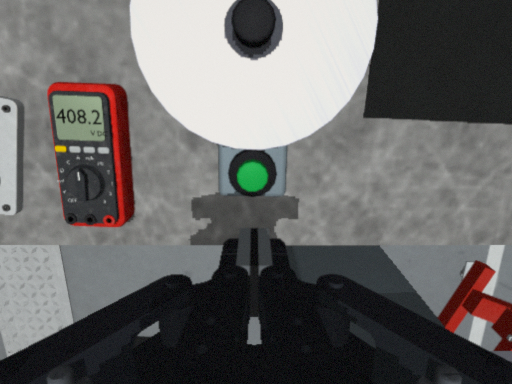

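```bash
python3 - <<'E'
from look import *
a=cv2.imread('pics/s30.png')[235:275,240:290];b=cv2.imread('pics/s31.png')[235:275,240:290]
cv2.imwrite('pics/but.png',cv2.resize(np.hstack([a,b]),None,fx=8,fy=8,interpolation=cv2.INTER_NEAREST))
for n in ('s0' if 0 else 'scene0','s29','s30','s31'):
    im=cv2.imread(f'pics/{n}.png').astype(int);m=(im[:,:,1]-np.maximum(im[:,:,0],im[:,:,2])>25);m[:235]=0;m[275:]=0;m[:,:240]=0;m[:,290:]=0
    ys,xs=np.where(m);print(n,ys.min(),ys.max(),xs.min(),xs.max(),[int(ys[xs==x].max()) for x in range(256,266) if (xs==x).any()])
print(proj(load('s31'),[[.439,.2215,.078],[.439,.2215,.072]]))
E
```

```text
scene0 246 255 254 265 [253, 254, 254, 255, 255, 255, 254, 254, 253, 251]
s29 246 256 254 265 [253, 254, 255, 255, 256, 255, 255, 254, 254, 251]
s30 251 256 255 265 [255, 255, 255, 256, 256, 256, 255, 255, 254, 253]
s31 246 256 254 265 [254, 254, 254, 255, 256, 255, 254, 254, 253, 252]
[[258.89122723 249.72078941]
 [258.88574133 251.4472638 ]]
```

View pics/but.png

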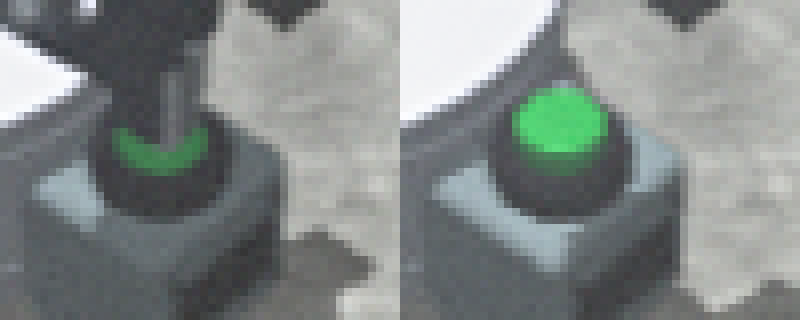

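Emit:
apply_moves(steps=[[[0,0,0],[0,0,2],0],[[0,0,0],[0,0,4.5],0],[[0,0,0],[0,0,7],0],[[0,0,0],[0,0,9.5],0],[[0,0,0],[0,0,11.5],0],[[0,0,0],[0,0,12.6],0],[[0,0,0],[0,0,12.9],0],[[0,0,0],[0,0,12.9],0],[[0,0,0],[0,0,12.9],0]])

```text
time: 54.53
ee_pos: [0.4392, 0.2219, 0.0595]
tcp_rot: [[1.0, 0.001, 0.001], [0.001, -1.0, 0.001], [0.001, -0.001, -1.0]]
ft_force: [0.4, -0.4, -0.4]
finger_gap: -0.002
```

Emit:
apply_moves(steps=[[[0,0,0],[0,0,0.1],0],[[0,0,0],[0,0,0.1],0],[[0,0,0],[0,0,0.1],0]])

```text
time: 54.78
ee_pos: [0.4393, 0.2217, 0.0586]
tcp_rot: [[1.0, 0.0, 0.002], [0.0, -1.0, 0.0], [0.002, -0.0, -1.0]]
ft_force: [0.9, -0.6, 0.4]
finger_gap: -0.002
```

Emit:
apply_moves(steps=[[[0,0,0],[0,0,0.1],0],[[0,0,0],[0,0,0.2],0],[[0,0,0],[0,0,0.2],0]])

```text
time: 55.03
ee_pos: [0.439, 0.2215, 0.0559]
tcp_rot: [[1.0, 0.0, 0.001], [0.0, -1.0, 0.0], [0.001, -0.0, -1.0]]
ft_force: [0.4, -0.3, 1.9]
finger_gap: -0.004
```

Emit:
apply_moves(steps=[[[0,0,0],[0,0,0.2],0],[[0,0,0],[0,0,0.4],0],[[0,0,0],[0,0,0.6],0],[[0,0,0],[0,0,0.6],0]])

```text
time: 55.37
ee_pos: [0.439, 0.2216, 0.0501]
tcp_rot: [[1.0, 0.0, 0.0], [0.0, -1.0, -0.0], [0.0, 0.0, -1.0]]
ft_force: [-0.4, 0.3, 4.7]
finger_gap: 0.001
```

Emit:
apply_moves(steps=[[[0,0,0],[0,0,0.1],0],[[0,0,0],[0,0,0.2],0],[[0,0,0],[0,0,0.2],0]])

```text
time: 55.62
ee_pos: [0.4391, 0.2216, 0.0498]
tcp_rot: [[1.0, 0.0, 0.001], [0.0, -1.0, -0.001], [0.001, 0.001, -1.0]]
ft_force: [-6.2, -3.4, 19.4]
finger_gap: -0.001
```

Emit:
apply_moves(steps=[[[0,0,0],[0,0,-0.6],0],[[0,0,0],[0,0,-2],0],[[0,0,0],[0,0,-4],0],[[0,0,0],[0,0,-6.5],0],[[0,0,0],[0,0,-9],0],[[0,0,0],[0,0,-11.5],0],[[0,0,0],[0,0,-13],0],[[0,0,0],[0,0,-14],0],[[0,0,0],[0,0,-14],0],[[0,0,0],[0,0,-14],0],[[0,0,0],[0,0,-14],0]])

```text
time: 56.53
ee_pos: [0.4379, 0.221, 0.1863]
tcp_rot: [[1.0, 0.0, -0.002], [0.0, -1.0, -0.001], [-0.002, 0.001, -1.0]]
ft_force: [0.1, -1.1, -0.2]
finger_gap: 0.003
```

```bash
python3 - <<'E'
from look import *
s=get_state();print(s['ee_pos'],s['ft_force'],s['time'],np.abs(s['dq']).max())
snap('scene','s32');w=snap('wrist','w32')
E
```

```text
[0.43785403 0.22098773 0.1862798 ] [ 0.12606742 -1.14949995 -0.19215272] 56.5333 0.005111884479276404
```

View pics/s32.png

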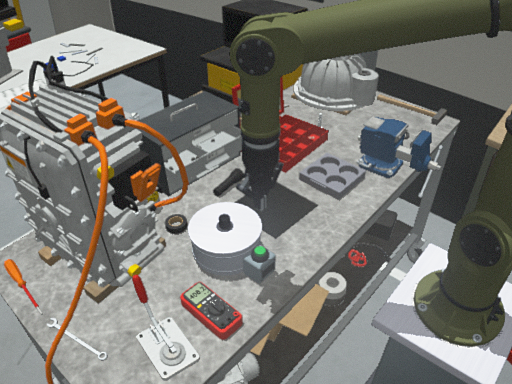

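The picture shows the cover seated and level at (226,222), the button released at (260,252), and the bystanders where they started. Handing in.

```bash
python3 - <<'E'
from workcell import *
print(job_done())
E
```

```text
the job is handed in; nothing more can be done
None
```

The washer is loaded, covered and started, and the job was handed in at about 57 s. `job_done` gives no verdict, so what follows rests on my own measurements.

**What I did**
- I laid the cover knob up on the mat. It was later knocked about 3 cm aside, so I located it again before picking it up.
- Three pinions were present. I lifted each by its stub and set it gently on the chamber floor, one of them moved a second time to keep the gripper clear of the orange hose.
- I put the cover back on the rim, then pressed the start button to its stop and let it go, twice to be sure.

**Last checks**
- **Pinions:** all three stood upright about 41–43 mm from the chamber axis before the cover went on (57 mm is the limit).
- **Cover:** it looked level, and its centre measured about 2 mm from the washer axis (7 mm is the limit). Contact came at the height I had predicted.
- **Button:** the force reached about 20 N at the stop, with an estimated 5–6 mm of travel (4.5 mm needed). The force fell back to nothing afterwards and the picture shows the button up.
- **Bystanders:** the tape, torch and multimeter looked unmoved in the last scene picture. I did not measure them.

**What failed or disagreed**
- **First grasp:** my first grasp of the knob missed. The fingertips sit about 22 mm behind the reported TCP, so they closed above the knob without moving it. I corrected for that from then on.
- **Camera readings:** estimates from the wrist camera and the two fixed cameras differed by 2–4 mm.

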